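# Set the end fence of the spoon tray, pack the spoons and pin the keeper bar

## Robot

A 6-joint arm with a two-finger parallel gripper is mounted at the origin on the work surface. World frame = base frame: x ahead of the robot, y to its left, z up, the work surface at z = 0. Lengths are in m, angles in rad, forces in N, time in s.
With the tool pointing down it reaches from about 0.4 to 0.825 m from the base axis. Payload 7 kg.
Tool frame: the origin (TCP) lies at the very end of the fingers, on their centre line; the grasp point (between the pads) lies behind it (tcp_to_grasp is the z of the grasp point in the tool frame, in m); z points along the fingers, y is the line along which they close (so a half turn about z gives the same grasp; the last joint's range is limited). The gripper opens to 85 mm and grips with 20 to 120 N. Pads are 22 mm wide; open, the fingers measure 114 mm over their backs; the gripper's body (76 mm by 85 mm) begins 54 mm behind the grasp point. The pads swing forward as they close: fully open they stand 13 mm farther back than shut.
Start: joints at [1.618, 0.359, 0.012, 0, -1.224, -0.288], TCP at [0.161, 0.655, 0.231] pointing down, gripper open.
Joint ranges: [-3.07, 3.07], [-1.43, 2.12], [-1.02, 1.25], [-3.03, 1.67], [-3.05, -0], [-3.03, 3.03]. Speed limits (rad/s): [2.39, 2.39, 3.01, 3.14, 3.14, 3.14].

## Interface

Orientations are given as a unit quaternion [x, y, z, w].
In Python, from rig import * gives the robot as it stands.
- The arm moves only by the tool move_arm, never from a script. Its argument "plan" is a list of rows, each a list of 4 numbers: the shift along the tool's x, y, z in units of 0.25 m (1.0 is 0.25 m), then the turn about the tool's z in units of 90 degrees (1.0 is 90 degrees). In form: [[x, y, z, roll], ...]. A call has 1 to 20 rows; each row is the pose to reach, as a shift and turn from the pose commanded when the call began, along the tool's axes at that moment; what a row does not reach only later rows make up. A row lasts 1/8 s, in which the tool goes at most 62.5 mm and 10.7 degrees, less where a joint would pass 70% of its speed; a pose out of reach is approached as far as the arm can. A call with a number of a shift or a turn outside -1 to 1 is refused whole. A call with a gripper value outside its range is refused whole. "gripper" is the closure, from -1 (fully open) to 1 (shut), set as the call begins (left out, the last holds). The fingers move at their own pace and stop on an object; the grip force is fixed at half the most. Time passes only in rows, so rows that repeat a pose let the fingers close. It gives the time, the measured TCP pose, the force, the opening and the grip force at its end, in the units of the state.
- get_obs(): the state, without advancing time (a new reading comes with each control period).
- capture(name): name is "scene" or "top" or "wrist"; returns (picture, depth): 400x640x3 uint8, blue, green, red; 400x640 float32, m along the optical axis (not along the pixel's ray), 0 where there is no reading.
- camera_info(name): a dict with "fx", "fy", "cx", "cy" (pixels), "R" (3x3) and "t" (3): a world point X has camera coordinates R X + t. Camera axes: x right, y down, z forward; pixel columns grow to the right and rows downward; lengths in m; the calibration is good to about 2 mm. A picture is of the moment at which its call begins: read the wrist's pose just before it. camera_info takes no time and is no camera call; for the wrist camera it gives the pose at the moment of the call.
- close_job(): hands the job in; it is judged then, once.
The state is a dict: "clock": time; "joint_pos": joint angles; "dq": joint speeds; "effort": joint torques, N m; "eef_pos": TCP position; "ee_rot": TCP orientation; "contact_force": force on the tool from outside, world axes, zero at the start; "moment": the same for the moment, N m; "width": opening from 0.0 (shut) to 1.0 (fully open); "gripper_force": force on a finger pad.
Only numpy, scipy, OpenCV 4.12 (cv2) and the standard library are available. Lean on these libraries where they do the work, as an engineer would, in place of code of your own. Each camera call takes 0.05 s, during which the arm holds its last target. There are 200 camera calls.

## Task

Get the wooden spoon tray packed: loosen the hex jam nut by a quarter turn or so, turn the thumb-screw adjuster above it until the pointer on the sliding end fence lines up with the steel clip on the tray's rim, then screw the nut fully tight again with the pointer still on the clip. Next lay every wooden spoon that is on the table flat in the tray, side by side along its length, all with the bowl at the plain end and the handle towards the fence. Last, drop the keeper bar over the two dowel pins so that it sits flat on the rims, without disturbing the clip or the other kitchen things.

Things in the scene. Friction and masses are not known exactly. Their poses are not given: they have to be found in the camera images.
- tray: fixed open wooden tray 300 x 172 mm. Its x runs from the plain end (end wall, inner face x = -105 mm) to the adjuster end (block x = 127 to 187, top z = 30), roughly to the robot's left. Origin on the underside, midway between the pins. Floor z = 6, rims z = 30; side walls' inner faces y = +-74, rims 12 wide. On each rim a dowel pin at (0, +-80): 9 mm thick, 16 mm tall, tapered tip
- fence_pointer (a point): top of the pointer, a dark steel tab 3 mm wide on the end of the sliding fence, over the inner half of the +y rim. The fence is a wooden cross wall, 10 mm thick, top at z = 29 mm; its face to the spoons is 5 mm nearer the plain end than the pointer. At the start only 168 mm is left for the spoons, too short. Axes as the tray's
- clip_mark (a point): top of the 3 mm wide ridge of the small steel clip on the same +y rim, 28 to 40 mm farther along the tray's x than the pointer at the start. They line up when their tray x is equal (within 4 mm). Not to be moved. Axes as the tray's
- jam_nut (a joint): turn of the jam nut, rad: 0 is fully tight (hard stop), up to 2.4; it grows when turned anticlockwise seen from above (loosening). Starts tight (0 to 0.08). Loose enough from 1.1. Stiff: about 0.15 N m; stays where it is left
- nut_grip (a point): centre of the jam nut: steel hexagon, 36 mm across flats, from 36 to 54 mm above the table, on an upright axis at tray (155, 0) mm. One pair of flats faces along this point's x axis, the others every 60 degrees. The thumb head stands above it and fits between fingers that grip the nut
- adjuster (a joint): turn of the adjuster screw, rad, 0 at the start, up to 4.2; grows anticlockwise seen from above. Each radian carries the fence and pointer 10 mm towards the tray's +x (towards the adjuster end). About 0.06 N m; stays where it is left
- head_grip (a point): centre of the adjuster's flat thumb head, on the same axis as the nut: 28 mm wide along this point's x, 10 mm thick along its y, 24 mm tall, from 62 to 86 mm above the table. The nut's top is at 54 mm
- keeper: keeper bar: flat wooden bar, 36 mm along x, 210 mm along y, 10 mm thick, with two round through holes 13 mm wide at y = +-80 mm, and a grip block on top at its centre: 14 mm along x, 60 mm along y, from z = 10 to 44 mm. Origin at the centre of its underside. 100 to 210 g. Fits the pins either way round; seated, its underside is on the rims at 30 mm
- spoon_a: wooden spoon, 174 mm long, lying along its x axis with the bowl towards +x. Origin on the underside at the balance point. Handle: straight bar 14 mm wide and 14 mm tall from x = -100 to +40 mm; bowl: round, 36 mm across, 14 mm tall, centred at x = +56 mm. About 45 g. Grip across the handle at the origin
- spoon_a_tip (a point): tip of the bowl of spoon_a, 74 mm along its x, 7 mm up
- spoon_a_butt (a point): end of the handle of spoon_a, 100 mm back along its x, 7 mm up
- spoon_b: wooden spoon, 174 mm long, lying along its x axis with the bowl towards +x. Origin on the underside at the balance point. Handle: straight bar 14 mm wide and 14 mm tall from x = -100 to +40 mm; bowl: round, 36 mm across, 14 mm tall, centred at x = +56 mm. About 45 g. Grip across the handle at the origin
- spoon_b_tip (a point): tip of the bowl of spoon_b, 74 mm along its x, 7 mm up
- spoon_b_butt (a point): end of the handle of spoon_b, 100 mm back along its x, 7 mm up
- spoon_c: wooden spoon, 174 mm long, lying along its x axis with the bowl towards +x. Origin on the underside at the balance point. Handle: straight bar 14 mm wide and 14 mm tall from x = -100 to +40 mm; bowl: round, 36 mm across, 14 mm tall, centred at x = +56 mm. About 45 g. Grip across the handle at the origin
- spoon_c_tip (a point): tip of the bowl of spoon_c, 74 mm along its x, 7 mm up
- spoon_c_butt (a point): end of the handle of spoon_c, 100 mm back along its x, 7 mm up
- glass_bowl: bystander, leave in its place: clear glass bowl, 150 mm across, 60 mm tall; origin at the centre of its underside
- funnel: bystander, leave in its place: red plastic funnel standing mouth down, 104 mm across, 100 mm tall; origin at the centre of its underside
- spoon_rest: bystander, leave in its place: white ceramic spoon rest, 88 mm dish with a 35 mm tail, 16 mm tall; origin at the centre of its underside
- mug: bystander, leave in its place: blue ceramic mug, 80 mm across, 85 mm tall; origin at the centre of its underside
- salt_jar: bystander, leave in its place: glass salt jar, 64 mm across, 100 mm tall; origin at the centre of its underside
- milk_tin: bystander, leave in its place: milk tin, 72 mm across, 75 mm tall; origin at the centre of its underside
- matchbox: bystander, leave in its place: matchbox 55 x 36 x 16 mm; origin at the centre of its underside

How it is judged:
By the outcome, as a careful person would: the job done as asked, in the order asked, and still so for the second after the job is handed in, with the robot touching nothing.
Of spoon_a, spoon_b, spoon_c only 2 to 3 are there at a start; the rules pass over those that are not, and their reading is None.
At some moment in a run one of spoon_a, spoon_b, spoon_c, keeper may be knocked a few centimetres aside while the robot is not near it.
Once in a run the grip may slacken for a moment while it holds something.
It also fails if it takes over 210 s, if anything falls off the work surface, if the arm or the gripper's body presses on something with over 40 N, if the wrist force passes 120 N, or if a joint passes its speed limit or range.

## Working session

There is one attempt and no reset: what is moved stays moved. The work goes in short steps, Python scripts to look and compute and a tool call to move; the robot and the scene stay as the last step left them, time stands still between calls to the robot, and variables do not carry over. Pictures are saved under pics/ and viewed, at most 14 in all, crops included, and the job is handed in when it is done.

Besides the shell and the picture viewer there is one more tool, called after "Request:" by a JSON object that holds its "method" and its "body", one argument or row to a line. move_arm: Moves the arm, as the interface text tells. Its arguments: {"type":"object","properties":{"plan":{"type":"array"},"gripper":{"type":"number"}},"required":["plan"]}

```bash
mkdir -p pics; ls
python3 - <<'E'
from rig import *
import cv2
o=get_obs(); print({k:(v.tolist() if hasattr(v,'tolist') else v) for k,v in o.items()})
for n in ("top","scene"):
    p,d=capture(n); cv2.imwrite(f"pics/{n}0.png",p)
    i=camera_info(n); print(n,i)
E
```

```text
pics
{'clock': 0.0, 'joint_pos': [1.6180815913121243, 0.3594047312818206, 0.011056541892808944, -0.0003273030459258902, -1.2240880105401084, -0.28811602539499204], 'dq': [0.0028849582246015704, 0.00028345641000790465, 0.0012307823327462827, 0.0003186683980829765, -0.0008234683283445483, -0.0017559907793508612], 'effort': [-0.0018877362163038924, -58.33220958709717, 29.341721534729004, 6.936551928520203, -0.005999305285513401, 1.0780056314274589e-06], 'eef_pos': [0.16090214828476987, 0.65505222047108, 0.2303552422509101], 'ee_rot': [0.9927517818726103, -0.12017988025284283, -1.4849156284848064e-05, 0.000834116701695397], 'contact_force': [0.7339920354694635, -0.7806530692446614, 0.20675728836816645], 'moment': [-0.029634310786648806, 0.04584161199255673, -0.019031116337930212], 'gripper_force': 0.0, 'width': 1.0004175678672134}
top {'fx': 371.2731992103431, 'fy': 371.2731992103431, 'cx': 324.5008362732098, 'cy': 204.42952793994198, 'R': array([[-0.02068588, -0.99978045, -0.00333944],
       [-0.9705059 ,  0.02088239, -0.24017122],
       [ 0.24018823, -0.00172721, -0.9707248 ]]), 't': array([0.0341898 , 0.58839897, 1.08040317])}
scene {'fx': 389.62945183478774, 'fy': 389.62945183478774, 'cx': 318.98092327527513, 'cy': 197.79642903222094, 'R': array([[ 0.88492186,  0.46560901,  0.01102508],
       [ 0.33379784, -0.61754175, -0.71219462],
       [-0.32479578,  0.63391674, -0.70189548]]), 't': array([-0.51808152, -0.11301075,  1.39173811])}
```

View pics/top0.png

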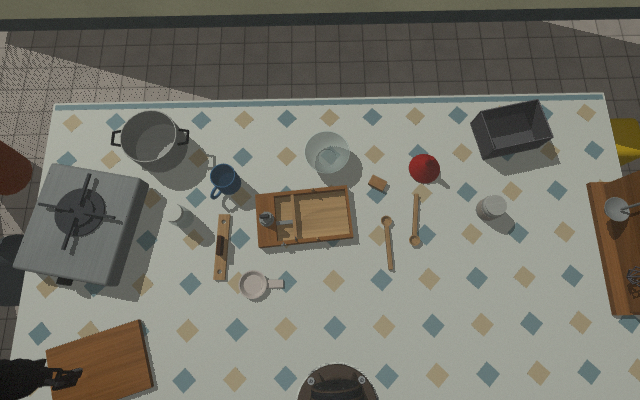

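View pics/scene0.png

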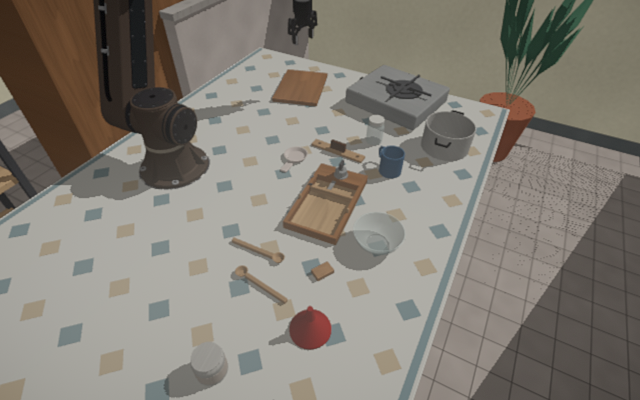

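The top picture shows the tray at px (257-353, 186-248) with its adjuster at (267,217). The keeper is at (222,247), and there are two spoons with bowls at (387,222) and (415,240). The scene picture shows the same layout and only two spoons.

```bash
cat > h.py <<'E'
from rig import *
import numpy as np, cv2
from scipy.spatial.transform import Rotation as Rn
def px2w(i,u,v,z):
    c=-i["R"].T@i["t"]; d=i["R"].T@np.array([(u-i["cx"])/i["fx"],(v-i["cy"])/i["fy"],1]); return c+d*(z-c[2])/d[2]
def w2px(i,X):
    p=i["R"]@np.asarray(X)+i["t"]; return np.array([i["fx"]*p[0]/p[2]+i["cx"],i["fy"]*p[1]/p[2]+i["cy"]])
def psi():
    R=Rn.from_quat(get_obs()["ee_rot"]).as_matrix(); return np.arctan2(R[1,0],R[0,0])
def go(x,y,z,yaw=None):
    """units for a move to world TCP x,y,z with tool-x heading yaw (mod pi alternatives printed)"""
    o=get_obs(); R=Rn.from_quat(o["ee_rot"]).as_matrix(); s=R.T@(np.array([x,y,z])-o["eef_pos"])/.25
    r=0 if yaw is None else -(yaw-psi())
    r=(r+np.pi/2)%np.pi-np.pi/2
    print("shift",s.round(3),"roll",round(r/(np.pi/2),3),"or",round((r-np.sign(r)*np.pi)/(np.pi/2),3),"q6",round(o["joint_pos"][5],3))
def snap(cam,name,crop=None,k=1):
    i=camera_info(cam); p,d=capture(cam)
    q=p if crop is None else p[crop[1]:crop[3],crop[0]:crop[2]]
    cv2.imwrite(f"pics/{name}.png",cv2.resize(q,None,fx=k,fy=k,interpolation=cv2.INTER_CUBIC)); np.savez(f"pics/{name}.npz",p=p,d=d,**i)
    return i,p,d
E
python3 - <<'E'
from h import *
import rig
print([n for n in dir(rig) if 'tcp' in n.lower()], getattr(rig,'tcp_to_grasp',None))
i=camera_info("top")
for n,u,v,z in [("tray c",305,217,.03),("adj",267,217,.08),("kt",222,216,.02),("kb",222,279,.02),("s1tip",386,217,.01),("s1butt",391,269,.01),("s2tip",415,246,.01),("s2butt",417,196,.01)]:
    print(n,px2w(i,u,v,z).round(3))
w=camera_info("wrist"); R=Rn.from_quat(get_obs()["ee_rot"]).as_matrix()
c=-w["R"].T@w["t"]; print("cam in tool",(R.T@(c-get_obs()["eef_pos"])).round(4),(R.T@w["R"].T).round(3),w["fx"])
go(.48,.05,.33,0)
E
```

```text
['tcp_to_grasp'] -0.0187
tray c [0.559 0.085 0.03 ]
adj [0.551 0.198 0.08 ]
kt [0.57  0.353 0.02 ]
kb [0.371 0.344 0.02 ]
s1tip [ 0.558 -0.177  0.01 ]
s1butt [ 0.391 -0.183  0.01 ]
s2tip [ 0.462 -0.264  0.01 ]
s2butt [ 0.626 -0.283  0.01 ]
cam in tool [ 0.0716 -0.0004 -0.1434] [[ 0.    -0.96  -0.279]
 [ 1.     0.     0.   ]
 [ 0.    -0.279  0.96 ]] 296.3813727477613
shift [ 1.817  2.047 -0.395] roll -0.153 or 1.847 q6 -0.288
```

Request:
{"method": "move_arm", "body": {
  "plan": [
    [0.6, 0.64, 0, 0],
    [0.6, 0.64, 0, 0],
    [0.6, 0.64, 0, 0],
    [0.6, 0.64, 0, 0],
    [0.6, 0.64, 0, 0]
  ]
}}

```text
clock: 0.72
eef_pos: [0.2694, 0.4623, 0.2316]
ee_rot: [0.993, -0.121, -0.0, -0.0]
contact_force: [0.3, 0.1, 0.1]
width: 0.999
gripper_force: 0.0
```

Request:
{"method": "move_arm", "body": {
  "plan": [
    [0.6, 0.64, 0, 0],
    [0.6, 0.64, 0, 0],
    [0.6, 0.64, 0, 0],
    [0.6, 0.64, 0, 0],
    [0.6, 0.64, 0, 0]
  ]
}}

```text
clock: 1.35
eef_pos: [0.3766, 0.2721, 0.2313]
ee_rot: [0.993, -0.121, -0.0, 0.0]
contact_force: [-0.7, 0.1, -0.5]
width: 1.003
gripper_force: 0.0
```

Request:
{"method": "move_arm", "body": {
  "plan": [
    [0.6, 0.6, 0, -0.15],
    [0.6, 0.6, 0, -0.15],
    [0.6, 0.6, 0, -0.15],
    [0.6, 0.6, 0, -0.15],
    [0.6, 0.6, 0, -0.15],
    [0.6, 0.6, 0, -0.15]
  ]
}}

```text
clock: 2.1
eef_pos: [0.4859, 0.0926, 0.231]
ee_rot: [1.0, -0.003, -0.0, 0.0]
contact_force: [-0.3, 0.3, 0.5]
width: 1.002
gripper_force: 0.0
```

Run:
```python
from h import *
o=get_obs();print(o["clock"],o["eef_pos"],o["joint_pos"],psi(),o["contact_force"])
snap("wrist","w1",k=1.25)
```

```text
2.1 [0.48592053 0.0926067  0.23095072] [ 5.86365463e-01  5.93111074e-02 -3.74963763e-01 -1.75597201e-04
 -1.13710864e+00  9.79495753e-01] -0.005009003275708349 [-0.34683721  0.27302518  0.49880473]
```

View pics/w1.png

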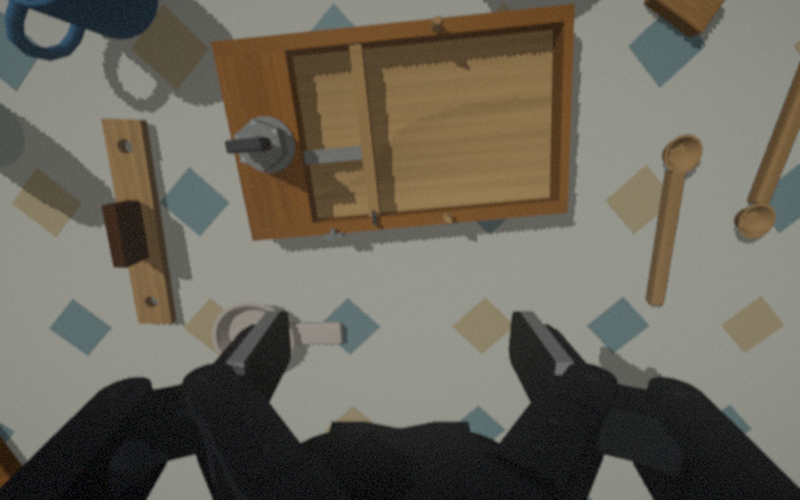

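The wrist view (shown at 1.25x) has the tray rim corners at about (214,43), (254,239), (575,212) and (573,5). The pins are at (437,24) and (449,217), the pointer at (376,218), the clip near (335,232) and the nut at (265,145).

Run:
```python
import cv2,numpy as np
p=np.load("pics/w1.npz")["p"]
cv2.imwrite("pics/w1c.png",cv2.resize(p[0:200,165:465],None,fx=2.6,fy=2.6,interpolation=cv2.INTER_CUBIC))
```

```text
(no output)
```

View pics/w1c.png

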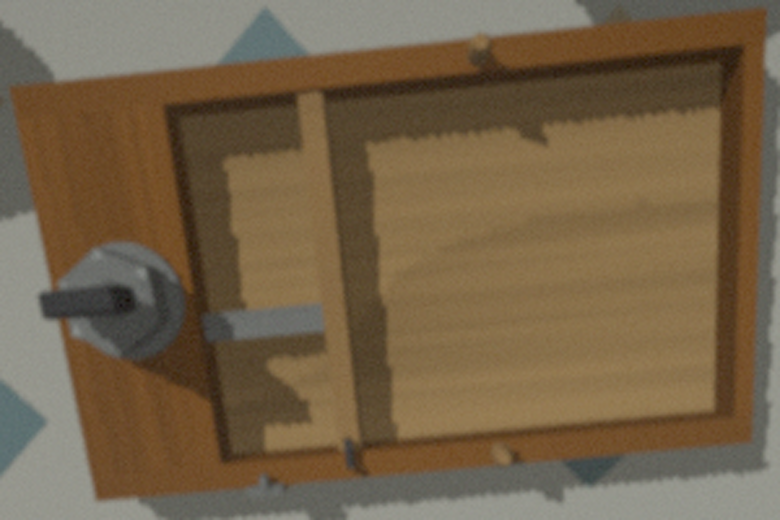

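Run:
```python
from h import *
from scipy.optimize import least_squares
i=dict(np.load("pics/w1.npz"))
n=lambda u,v:np.array([u/2.6+165,v/2.6])
P=[((187,-86,30),(12,87)),((187,86,30),(97,498)),((-113,86,30),(752,440)),((-113,-86,30),(768,8)),((127,74,30),(222,461)),((127,-74,30),(165,105)),((-105,-74,30),(742,46)),((0,-80,44),(480,46)),((0,80,44),(503,453))]
L=np.array([a for a,_ in P])/1000.; U=np.array([n(*b) for _,b in P])
def W(q,X):
    c,s=np.cos(q[2]),np.sin(q[2]); return np.column_stack([q[0]+c*X[:,0]-s*X[:,1],q[1]+s*X[:,0]+c*X[:,1],X[:,2]])
f=lambda q:(np.array([w2px(i,x) for x in W(q,L)])-U).ravel()
r=least_squares(f,[.55,.08,1.6],loss="soft_l1"); q=r.x; print(q,f(q).reshape(-1,2).round(1).tolist())
np.save("tray.npy",q)
print("axis",W(q,np.array([[.155,0,.05]])))
def T(u,v,z):
    X=px2w(i,*n(u,v),z)-[q[0],q[1],0]; c,s=np.cos(q[2]),np.sin(q[2]); return np.array([c*X[0]+s*X[1],-s*X[0]+c*X[1],z])*1000
for nm,u,v,z in [("pointer",349,455,.036),("clip",263,480,.036),("head l",42,305,.086),("head r",130,298,.086)]: print(nm,T(u,v,z).round(1))
h=px2w(i,*n(42,305),.086)-px2w(i,*n(130,298),.086); print("head dir",np.arctan2(h[1],h[0]),np.linalg.norm(h))
for nm,z,pts in [("keeper holes",.01,[(125,146),(151,301)]),("s1 tip,butt",.014,[(689,137),(655,303)]),("s2 tip",.014,[(750,238)]),("s1 bowl c",.014,[(683,154)])]:
    print(nm,[px2w(i,u/1.25,v/1.25,z).round(4).tolist() for u,v in pts])
```

```text
[0.56962087 0.05476364 1.65730387] [[-0.6, -0.4], [-0.0, 0.9], [-0.3, 0.7], [-0.5, -0.1], [-0.2, 0.9], [-0.4, -0.4], [1.1, -0.6], [0.7, -0.9], [0.6, 1.7]]
axis [[0.55622892 0.20918402 0.05      ]]
pointer [68.2 74.3 36. ]
clip [108.   82.1  36. ]
head l [ 1.679e+02 -1.000e-01  8.600e+01]
head r [135.9   0.4  86. ]
head dir 1.6418699437483357 0.03205146276953209
keeper holes [[0.5556, 0.3522, 0.01], [0.3964, 0.3582, 0.01]]
s1 tip,butt [[0.5613, -0.1771, 0.014], [0.3935, -0.177, 0.014]]
s2 tip [[0.4639, -0.259, 0.014]]
s1 bowl c [[0.546, -0.1747, 0.014]]
```

The crop puts the tray corners at (12,87), (97,498), (752,440) and (768,8). The pointer tab is at (349,455), the clip at (263,480), and the thumb head spans (42,305)-(130,298). Next I look at the nut from closer.

Request:
{"method": "move_arm", "body": {
  "plan": [
    [-0.1, -0.44, 0.4, 0],
    [-0.1, -0.44, 0.4, 0],
    [-0.1, -0.44, 0.4, 0],
    [-0.1, -0.44, 0.4, 0],
    [-0.1, -0.44, 0.4, 0]
  ]
}}

```text
clock: 2.78
eef_pos: [0.4614, 0.2026, 0.1319]
ee_rot: [1.0, -0.002, 0.0, -0.0]
contact_force: [-0.7, 0.1, -0.5]
width: 1.002
gripper_force: 0.0
```

Run:
```python
from h import *
o=get_obs();print(o["clock"],o["eef_pos"],psi())
i,p,d=snap("wrist","w2")
q=np.load("tray.npy"); c,s=np.cos(q[2]),np.sin(q[2])
pts=[w2px(i,[q[0]+c*x-s*y,q[1]+s*x+c*y,.05]) for x,y in [(.155,0),(.108,.08)]]; print(pts)
u,v=pts[0].astype(int); 
x0,y0=max(u-100,0),max(v-80,0); cv2.imwrite("pics/w2c.png",cv2.resize(p[y0:y0+200,x0:x0+260],None,fx=3,fy=3,interpolation=cv2.INTER_CUBIC)); print(x0,y0)
```

```text
2.775 [0.46144692 0.20258867 0.13190764] -0.003512966794688484
[array([310.06111108,  80.2960343 ]), array([380.14589344, 184.16847806])]
210 0
```

View pics/w2c.png

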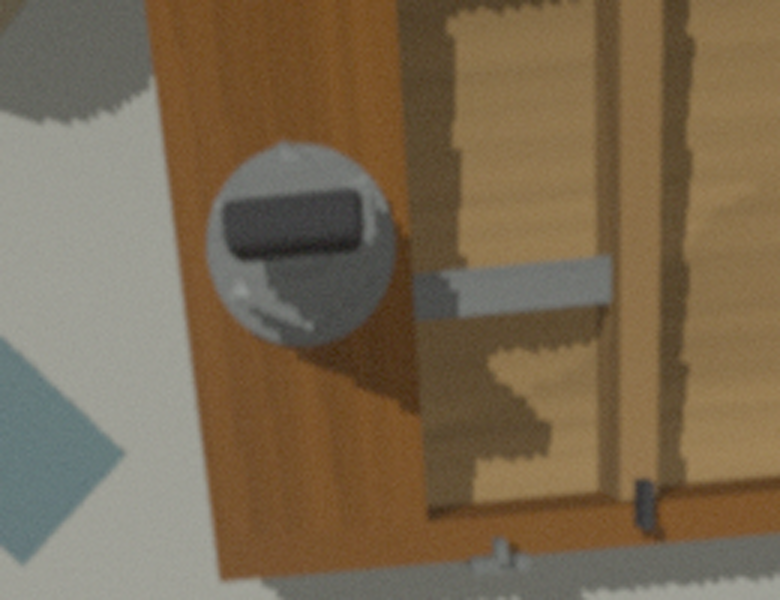

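The crop shows the thumb head from (222,228) to (362,222), the nut disc around (300,245), the pointer tab at (646,503) and the clip ridge at (501,552). The hexagon is faint, so I use depth to get its turn.

Run:
```python
from h import *
i=dict(np.load("pics/w2.npz")); p,d=i["p"],i["d"]
q=np.load("tray.npy"); c,s=np.cos(q[2]),np.sin(q[2])
v,u=np.mgrid[0:200,210:470]; D=d[0:200,210:470]
C=np.stack([(u-i["cx"])/i["fx"]*D,(v-i["cy"])/i["fy"]*D,D],-1)
X=(C-i["t"])@i["R"]
dx,dy=X[...,0]-q[0],X[...,1]-q[1]
T=np.stack([c*dx+s*dy,-s*dx+c*dy,X[...,2]],-1)*1000
z=T[...,2]; r=np.hypot(T[...,0]-155,T[...,1])
print("block z",np.median(z[(abs(T[...,0]-150)<20)&(abs(T[...,1])>40)&(abs(T[...,1])<70)]))
m=(r<30)
print(np.histogram(z[m],bins=np.arange(20,100,4)))
n=m&(z>48)&(z<60); print("nut bbox",T[n].min(0),T[n].max(0),T[n].mean(0))
h=m&(z>78); print("head",T[h].mean(0),T[h].min(0),T[h].max(0)); 
e=np.linalg.eigh(np.cov(T[h][:,:2].T))[1][:,1]; print("head dir rel tray deg",np.degrees(np.arctan2(e[1],e[0])))
# nut radial profile
a=np.degrees(np.arctan2(T[n][:,1],T[n][:,0]-155)); rr=r[n]
for k in range(-180,180,10):
    w=(a>=k)&(a<k+10)
    if w.sum()>3: print(k+5,round(np.percentile(rr[w],97),1),end="; ")
for cl,(uu,vv) in {"ptr":(646,490),"clip":(501,545)}.items():
    ui,vi=uu/3,vv/3; print("\n",cl,T[int(vi)-2:int(vi)+3,int(ui)-1:int(ui)+2,2].round(0).tolist(),px2w(i,ui+210,vi,.036))
g=cv2.cvtColor(p,cv2.COLOR_BGR2GRAY)[30:130,265:355]; g=cv2.createCLAHE(4,(3,3)).apply(cv2.GaussianBlur(g,(0,0),.8))
zz=np.clip((z[30:130,55:145]-25)*4,0,255).astype(np.uint8)
cv2.imwrite("pics/nut.png",cv2.resize(np.hstack([g,zz]),None,fx=4.4,fy=5,interpolation=cv2.INTER_CUBIC))
```

```text
block z 30.906188754004933
(array([   0,    0, 1574,  909,    5,    2,    8,    5, 1094,  328,   51,
         88,   23,   24,   30,   32,  806,   32,    0]), array([20, 24, 28, 32, 36, 40, 44, 48, 52, 56, 60, 64, 68, 72, 76, 80, 84,
       88, 92, 96]))
nut bbox [137.23569511 -20.62457082  48.74473236] [174.18160819  20.38066142  59.73007486] [154.99613357   1.00283492  55.39294585]
head [154.52917913   4.79896939 122.7658354 ] [141.76939119  -5.22175243  78.47513282] [169.66819185  23.64476385 275.40331753]
head dir rel tray deg 112.74021985228413
-175 17.1; -165 17.6; -155 18.9; -145 19.7; -135 18.8; -125 17.6; -115 17.5; -105 18.0; -95 18.6; -85 20.1; -75 19.1; -65 18.6; -55 18.2; -45 18.6; -35 19.8; -25 21.1; -15 19.7; -5 18.6; 5 18.5; 15 19.1; 25 19.9; 35 20.6; 45 19.0; 55 18.2; 65 17.9; 75 18.4; 85 19.5; 95 20.0; 105 18.7; 115 17.6; 125 17.5; 135 17.7; 145 18.7; 155 19.4; 165 18.7; 175 17.4; 
 ptr [[37.0, 37.0, 37.0], [39.0, 38.0, 38.0], [38.0, 38.0, 38.0], [38.0, 38.0, 38.0], [38.0, 39.0, 37.0]] [0.49455873 0.11678864 0.036     ]

 clip [[30.0, 31.0, 30.0], [35.0, 36.0, 35.0], [39.0, 38.0, 39.0], [39.0, 39.0, 37.0], [38.0, 39.0, 39.0]] [0.4794552  0.15523959 0.036     ]
```

View pics/nut.png

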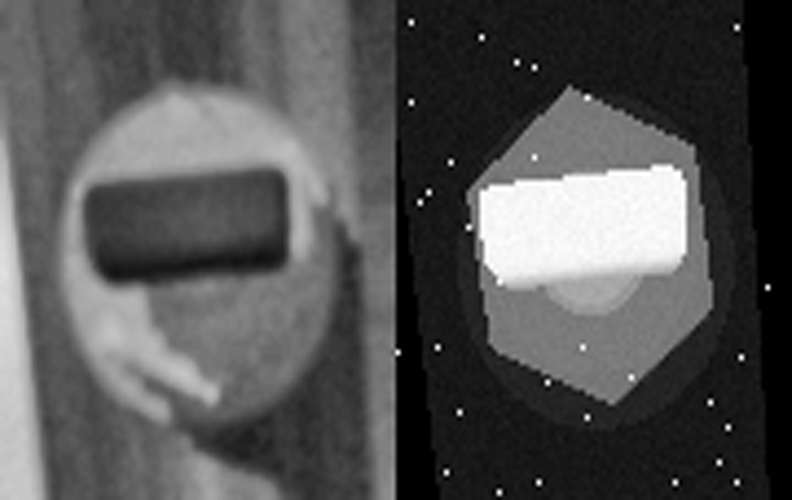

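The depth panel (right) shows the hexagon clearly, with vertices at about (570,87), (695,148), (713,305), (614,403), (490,345) and (470,190). Its flats are turned about 3.5° from tray x. I move over the axis and go down around the nut.

Request:
{"method": "move_arm", "body": {
  "plan": [
    [0.379, -0.026, 0, -0.097],
    [0.379, -0.026, 0, -0.097],
    [0.379, -0.026, 0, -0.097],
    [0.379, -0.026, 0, -0.097],
    [0.379, -0.026, 0.1, -0.097],
    [0.379, -0.026, 0.2, -0.097],
    [0.379, -0.026, 0.3, -0.097],
    [0.379, -0.026, 0.35, -0.097],
    [0.379, -0.026, 0.39, -0.097],
    [0.379, -0.026, 0.39, -0.097],
    [0.379, -0.026, 0.39, -0.097]
  ],
  "gripper": -1
}}

```text
clock: 4.2
eef_pos: [0.5567, 0.2082, 0.0346]
ee_rot: [0.997, 0.074, 0.001, -0.0]
contact_force: [0.3, 0.2, -0.2]
width: 0.999
gripper_force: 0.0
```

Run:
```python
from h import *
o=get_obs();print(o["eef_pos"],psi(),o["joint_pos"],o["contact_force"])
i=dict(np.load("pics/w2.npz")); q=np.load("tray.npy"); c,s=np.cos(q[2]),np.sin(q[2])
def T(u,v,z):
    X=px2w(i,u/3+210,v/3,z)-[q[0],q[1],0]; return c*X[0]+s*X[1],-s*X[0]+c*X[1]
print("ptr",T(646,490,.038),"clip",T(501,545,.038))
```

```text
[0.55667795 0.20818098 0.03455794] 0.14736794987713764 [ 6.86563091e-01  4.22338025e-01 -4.00038898e-01  2.17966871e-04
 -7.47296581e-01  1.03144162e+00] [ 0.34363131  0.2400094  -0.23933379]
ptr (np.float64(0.06896369423649122), np.float64(0.06904008249457486)) clip (np.float64(0.10824488110462462), np.float64(0.08066702720264636))
```

Request:
{"method": "move_arm", "body": {
  "plan": [
    [0, 0, 0, 0],
    [0, 0, 0, 0],
    [0, 0, 0, 0],
    [0, 0, 0, 0],
    [0, 0, 0, 0],
    [0, 0, 0, 0],
    [0, 0, 0, 0],
    [0, 0, 0, 0]
  ],
  "gripper": 1
}}

```text
clock: 5.2
eef_pos: [0.5565, 0.2096, 0.0347]
ee_rot: [0.997, 0.074, 0.001, -0.001]
contact_force: [-5.3, 7.2, 6.6]
width: 0.408
gripper_force: 59.9
```

Request:
{"method": "move_arm", "body": {
  "plan": [
    [0, 0, 0, -0.08],
    [0, 0, 0, -0.16],
    [0, 0, 0, -0.24],
    [0, 0, 0, -0.32],
    [0, 0, 0, -0.4],
    [0, 0, 0, -0.48],
    [0, 0, 0, -0.56],
    [0, 0, 0, -0.64],
    [0, 0, 0, -0.72],
    [0, 0, 0, -0.8],
    [0, 0, 0, -0.88],
    [0, 0, 0, -0.95],
    [0, 0, 0, -0.95],
    [0, 0, 0, -0.95]
  ]
}}

```text
clock: 6.95
eef_pos: [0.5558, 0.2103, 0.0348]
ee_rot: [0.682, 0.731, 0.001, -0.001]
contact_force: [-10.2, 10.8, 9.0]
width: 0.41
gripper_force: 60.3
```

Run:
```python
from h import *
o=get_obs();print(o["eef_pos"],psi(),o["joint_pos"],o["contact_force"],o["moment"])
```

```text
[0.55575647 0.21026444 0.03475701] 1.640355100161068 [ 0.68915586  0.42168989 -0.39936685 -0.00268019 -0.74747012  2.52395807] [-10.2388053   10.83756393   8.96477965] [3.93078419 3.73820224 0.11321958]
```

Request:
{"method": "move_arm", "body": {
  "plan": [
    [0, 0, 0, 0],
    [0, 0, 0, 0],
    [0, 0, 0, 0],
    [0, 0, 0, 0],
    [0, 0, 0, 0],
    [0, 0, 0, 0],
    [0, 0, -0.05, 0],
    [0, 0, -0.097, 0],
    [0, 0, -0.097, 0.12],
    [0, 0, -0.097, 0.24],
    [0, 0, -0.097, 0.36],
    [0, 0, -0.097, 0.48],
    [0, 0, -0.097, 0.6],
    [0, 0, -0.097, 0.72],
    [0, 0, -0.097, 0.84],
    [0, 0, -0.097, 0.96],
    [0, 0, -0.097, 1],
    [0, 0, -0.097, 1]
  ],
  "gripper": -1
}}

```text
clock: 9.2
eef_pos: [0.5566, 0.2081, 0.059]
ee_rot: [0.999, 0.035, 0.001, -0.0]
contact_force: [0.9, 0.2, 0.1]
width: 0.996
gripper_force: 0.0
```

Run:
```python
from h import *
o=get_obs();print(o["eef_pos"],psi(),o["joint_pos"][5],o["contact_force"])
go(.5557,.2100,.058,1.657)
```

```text
[0.55660675 0.20814806 0.05904341] 0.06939748693054079 0.9535396844702491 [0.8799836  0.22886591 0.05252564]
shift [-0.003 -0.008  0.004] roll 0.989 or -1.011 q6 0.954
```

Request:
{"method": "move_arm", "body": {
  "plan": [
    [-0.003, -0.008, 0.004, 0.12],
    [-0.003, -0.008, 0.004, 0.24],
    [-0.003, -0.008, 0.004, 0.36],
    [-0.003, -0.008, 0.004, 0.48],
    [-0.003, -0.008, 0.004, 0.6],
    [-0.003, -0.008, 0.004, 0.72],
    [-0.003, -0.008, 0.004, 0.84],
    [-0.003, -0.008, 0.004, 0.96],
    [-0.003, -0.008, 0.004, 0.99],
    [-0.003, -0.008, 0.004, 0.99]
  ]
}}

```text
clock: 10.45
eef_pos: [0.5556, 0.21, 0.0576]
ee_rot: [0.737, -0.676, 0.0, -0.0]
contact_force: [-0.0, -0.3, -0.3]
width: 1.001
gripper_force: 0.0
```

Request:
{"method": "move_arm", "body": {
  "plan": [
    [0, 0, 0, 0],
    [0, 0, 0, 0],
    [0, 0, 0, 0],
    [0, 0, 0, 0],
    [0, 0, 0, 0],
    [0, 0, 0, 0],
    [0, 0, 0, 0],
    [0, 0, 0, 0],
    [0, 0, 0, 0],
    [0, 0, 0, 0]
  ],
  "gripper": 1
}}

```text
clock: 11.7
eef_pos: [0.5556, 0.2099, 0.0572]
ee_rot: [0.736, -0.677, 0.0, -0.0]
contact_force: [1.8, -1.2, 2.2]
width: 0.106
gripper_force: 59.3
```

Request:
{"method": "move_arm", "body": {
  "plan": [
    [0, 0, 0, -0.09],
    [0, 0, 0, -0.18],
    [0, 0, 0, -0.27],
    [0, 0, 0, -0.36],
    [0, 0, 0, -0.45],
    [0, 0, 0, -0.54],
    [0, 0, 0, -0.63],
    [0, 0, 0, -0.72],
    [0, 0, 0, -0.81],
    [0, 0, 0, -0.9],
    [0, 0, 0, -1],
    [0, 0, 0, -1],
    [0, 0, 0, -1]
  ]
}}

```text
clock: 13.32
eef_pos: [0.5554, 0.2096, 0.0572]
ee_rot: [0.999, 0.041, -0.0, 0.0]
contact_force: [1.2, -2.5, 3.4]
width: 0.107
gripper_force: 59.5
```

Run:
```python
from h import *
o=get_obs();print(o["eef_pos"],psi(),o["joint_pos"],o["contact_force"],o["moment"])
```

```text
[0.5554149  0.20963621 0.05716325] 0.08105757208280721 [ 6.90031868e-01  3.92944418e-01 -3.81266139e-01  2.96148189e-04
 -7.96755438e-01  9.61614999e-01] [ 1.19202481 -2.52069236  3.3993903 ] [-1.02015172 -0.45751623  0.02474632]
```

Request:
{"method": "move_arm", "body": {
  "plan": [
    [0, 0, 0, -0.09],
    [0, 0, 0, -0.18],
    [0, 0, 0, -0.27],
    [0, 0, 0, -0.36],
    [0, 0, 0, -0.45],
    [0, 0, 0, -0.54],
    [0, 0, 0, -0.63],
    [0, 0, 0, -0.72],
    [0, 0, 0, -0.81],
    [0, 0, 0, -0.9],
    [0, 0, 0, -1],
    [0, 0, 0, -1],
    [0, 0, 0, -1]
  ]
}}

```text
clock: 14.95
eef_pos: [0.5556, 0.2095, 0.0572]
ee_rot: [0.679, 0.734, -0.0, 0.0]
contact_force: [3.5, -4.2, 3.5]
width: 0.105
gripper_force: 59.5
```

Request:
{"method": "move_arm", "body": {
  "plan": [
    [0, 0, 0, 0],
    [0, 0, 0, 0],
    [0, 0, 0, 0],
    [0, 0, 0, 0],
    [0, 0, 0, 0],
    [0, 0, 0, 0.1],
    [0, 0, 0, 0.2],
    [0, 0, 0, 0.3],
    [0, 0, 0, 0.4],
    [0, 0, 0, 0.5],
    [0, 0, 0, 0.6],
    [0, 0, 0, 0.7],
    [0, 0, 0, 0.8],
    [0, 0, 0, 0.9],
    [0, 0, 0, 1],
    [0, 0, 0, 1],
    [0, 0, 0, 1]
  ],
  "gripper": -1
}}

```text
clock: 17.08
eef_pos: [0.5554, 0.2098, 0.0571]
ee_rot: [0.999, 0.044, 0.0, -0.0]
contact_force: [0.1, 0.8, -0.6]
width: 1.0
gripper_force: 0.0
```

Run:
```python
from h import *
i,p,d=snap("wrist","w3",k=1.2)
q=np.load("tray.npy"); c,s=np.cos(q[2]),np.sin(q[2])
for x in [.068,.1,.108]: print(w2px(i,[q[0]+c*x-s*.08,q[1]+s*x+c*.08,.038]))
print(get_obs()["eef_pos"],psi())
go(.47,.15,.15,0)
```

```text
[450.61074908 349.37029747]
[402.74346585 349.2987704 ]
[390.77632565 349.28088815]
[0.5553832  0.20981278 0.05706351] 0.08709020872989225
shift [-0.361  0.209 -0.372] roll 0.055 or -1.945 q6 0.968
```

Request:
{"method": "move_arm", "body": {
  "plan": [
    [0, 0, -0.17, 0],
    [0, 0, -0.2, 0],
    [-0.25, 0.1, -0.2, 0],
    [-0.5, 0.23, -0.2, 0.05],
    [-0.52, 0.24, -0.2, 0.05],
    [-0.52, 0.24, -0.2, 0.05],
    [-0.52, 0.24, -0.2, 0.05]
  ]
}}

```text
clock: 18.0
eef_pos: [0.4321, 0.14, 0.1074]
ee_rot: [1.0, 0.004, 0.001, -0.0]
contact_force: [-0.2, 0.4, -0.5]
width: 1.003
gripper_force: 0.0
```

Run:
```python
from h import *
print(get_obs()["eef_pos"],psi())
i,p,d=snap("wrist","w4")
q=np.load("tray.npy"); c,s=np.cos(q[2]),np.sin(q[2])
for x in [.068,.1,.108]: print(w2px(i,[q[0]+c*x-s*.08,q[1]+s*x+c*.08,.038]))
u,v=w2px(i,[q[0]+c*.1-s*.08,q[1]+s*.1+c*.08,.038]).astype(int); x0,y0=max(u-65,0),max(v-50,0)
print(x0,y0); cv2.imwrite("pics/w4c.png",cv2.resize(p[y0:y0+100,x0:x0+130],None,fx=6,fy=6,interpolation=cv2.INTER_CUBIC))
```

```text
[0.43212662 0.1400014  0.10739058] 0.007002518404671143
[354.74935412 143.51477852]
[309.7644904  147.11741726]
[298.5668096  148.01418998]
244 97
```

View pics/w4c.png

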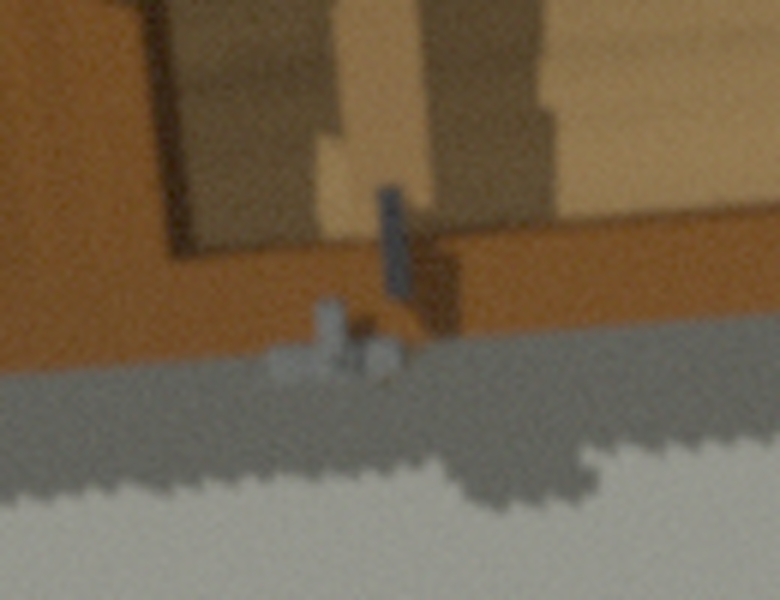

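The crop shows the pointer tab running from (388,190) to (402,295), and the clip ridge from (328,300) to (333,370). The pointer is still short of the clip.

Run:
```python
from h import *
i=dict(np.load("pics/w4.npz")); q=np.load("tray.npy"); c,s=np.cos(q[2]),np.sin(q[2])
def T(u,v,z):
    X=px2w(i,u/6+244,v/6+97,z)-[q[0],q[1],0]; return (np.array([c*X[0]+s*X[1],-s*X[0]+c*X[1]])*1000).round(1)
for z in (.036,.038): print(z,"ptr",T(388,190,z),T(402,293,z),"clip",T(328,303,z),T(333,368,z))
D=i["d"];v,u=np.mgrid[100:175,244:374];Dd=D[100:175,244:374]
X=(np.stack([(u-i["cx"])/i["fx"]*Dd,(v-i["cy"])/i["fy"]*Dd,Dd],-1)-i["t"])@i["R"]
dx,dy=X[...,0]-q[0],X[...,1]-q[1]; t=np.stack([c*dx+s*dy,-s*dx+c*dy,X[...,2]],-1)*1000
m=(t[...,2]>34)&(t[...,2]<42); A=t[m]
for lo,hi,n in [(60,77.5,"ptr"),(80,92,"clip")]:
    B=A[(A[:,1]>lo)&(A[:,1]<hi)&(A[:,0]>85)&(A[:,0]<118)]; print(n,len(B),np.median(B,0),B.min(0),B.max(0))
```

```text
0.036 ptr [99.7 67.3] [99.1 79.4] clip [108.1  79.8] [108.2  87.6]
0.038 ptr [99.6 67.2] [99.  79.2] clip [107.9  79.6] [108.1  87.4]
ptr 67 [99.75275405 72.1069303  37.89403939] [98.38137457 66.89957961 34.35105874] [101.30446918  77.19682297  39.80997172]
clip 152 [108.01585667  86.34520939  36.12560832] [100.35338196  80.01342017  34.17345042] [115.98297723  88.94294495  39.28593911]
```

Request:
{"method": "move_arm", "body": {
  "plan": [
    [0.25, -0.14, 0, 0.1],
    [0.496, -0.276, 0, 0.2],
    [0.496, -0.276, 0, 0.3],
    [0.496, -0.276, 0, 0.4],
    [0.496, -0.276, 0, 0.5],
    [0.496, -0.276, 0, 0.6],
    [0.496, -0.276, 0, 0.7],
    [0.496, -0.276, 0, 0.8],
    [0.496, -0.276, 0, 0.9],
    [0.496, -0.276, 0, 0.954],
    [0.496, -0.276, 0.05, 0.954],
    [0.496, -0.276, 0.1, 0.954],
    [0.496, -0.276, 0.15, 0.954],
    [0.496, -0.276, 0.2, 0.954],
    [0.496, -0.276, 0.2, 0.954]
  ]
}}

```text
clock: 19.92
eef_pos: [0.5538, 0.2083, 0.0556]
ee_rot: [0.734, -0.679, -0.0, 0.001]
contact_force: [-0.5, -0.6, 0.4]
width: 1.0
gripper_force: 0.0
```

Request:
{"method": "move_arm", "body": {
  "plan": [
    [0, 0, 0, 0],
    [0, 0, 0, 0],
    [0, 0, 0, 0],
    [0, 0, 0, 0],
    [0, 0, 0, 0],
    [0, 0, 0, 0],
    [0, 0, 0, 0],
    [0, 0, 0, 0],
    [0, 0, 0, 0],
    [0, 0, 0, 0]
  ],
  "gripper": 1
}}

```text
clock: 21.18
eef_pos: [0.5555, 0.209, 0.0576]
ee_rot: [0.734, -0.679, 0.0, -0.001]
contact_force: [5.2, -0.6, 1.1]
width: 0.109
gripper_force: 61.2
```

Request:
{"method": "move_arm", "body": {
  "plan": [
    [0, 0, 0, -0.09],
    [0, 0, 0, -0.18],
    [0, 0, 0, -0.27],
    [0, 0, 0, -0.36],
    [0, 0, 0, -0.45],
    [0, 0, 0, -0.54],
    [0, 0, 0, -0.54],
    [0, 0, 0, -0.54]
  ]
}}

```text
clock: 22.18
eef_pos: [0.556, 0.2092, 0.0576]
ee_rot: [0.949, -0.316, 0.001, -0.001]
contact_force: [7.3, -1.3, -1.6]
width: 0.109
gripper_force: 60.9
```

Run:
```python
from h import *
o=get_obs();print(o["eef_pos"],psi(),o["joint_pos"][5],o["contact_force"])
```

```text
[0.55595472 0.20918299 0.05758229] -0.6439412231193076 0.2366137607256181 [ 7.34278236 -1.27822027 -1.55845083]
```

Request:
{"method": "move_arm", "body": {
  "plan": [
    [0, 0, 0, 0],
    [0, 0, 0, 0],
    [0, 0, 0, 0],
    [0, 0, 0, 0],
    [0, 0, 0, 0],
    [0, 0, 0, -0.1],
    [0, 0, 0, -0.2],
    [0, 0, 0, -0.3],
    [0, 0, 0, -0.4],
    [0, 0, 0, -0.5],
    [0, 0, 0, -0.6],
    [0, 0, 0, -0.7],
    [0, 0, 0, -0.788],
    [0, 0, 0.05, -0.788],
    [0, 0, 0.092, -0.788],
    [0, 0, 0.092, -0.788]
  ],
  "gripper": -1
}}

```text
clock: 24.18
eef_pos: [0.5536, 0.2082, 0.0325]
ee_rot: [0.957, 0.291, -0.001, 0.0]
contact_force: [-0.7, 0.1, 0.1]
width: 0.999
gripper_force: 0.0
```

Run:
```python
from h import *
o=get_obs();print(o["eef_pos"],psi(),o["joint_pos"][5],o["contact_force"]); go(.5557,.2098,.0345,.593)
```

```text
[0.55362323 0.20816757 0.03248424] 0.5913554969499979 1.4725789307863475 [-0.6791538   0.06608628  0.12072216]
shift [ 0.011 -0.001 -0.008] roll -0.001 or 1.999 q6 1.473
```

Centre and grip the nut, then tighten it clockwise.

Request:
{"method": "move_arm", "body": {
  "plan": [
    [0.01, -0.001, -0.008, 0],
    [0.01, -0.001, -0.008, 0],
    [0.01, -0.001, -0.008, 0],
    [0.01, -0.001, -0.008, 0],
    [0.01, -0.001, -0.008, 0],
    [0.01, -0.001, -0.008, 0],
    [0.01, -0.001, -0.008, 0],
    [0.01, -0.001, -0.008, 0],
    [0.01, -0.001, -0.008, 0]
  ],
  "gripper": 1
}}

```text
clock: 25.3
eef_pos: [0.5568, 0.2104, 0.0368]
ee_rot: [0.956, 0.292, 0.0, -0.0]
contact_force: [-1.4, -1.8, 5.7]
width: 0.405
gripper_force: 60.2
```

Request:
{"method": "move_arm", "body": {
  "plan": [
    [0, 0, 0, 0.08],
    [0, 0, 0, 0.16],
    [0, 0, 0, 0.24],
    [0, 0, 0, 0.32],
    [0, 0, 0, 0.4],
    [0, 0, 0, 0.48],
    [0, 0, 0, 0.56],
    [0, 0, 0, 0.64],
    [0, 0, 0, 0.72],
    [0, 0, 0, 0.8],
    [0, 0, 0, 0.88],
    [0, 0, 0, 0.92],
    [0, 0, 0, 0.92]
  ]
}}

```text
clock: 26.92
eef_pos: [0.5565, 0.2087, 0.0367]
ee_rot: [0.91, -0.414, 0.0, 0.001]
contact_force: [1.4, -8.9, 7.5]
width: 0.406
gripper_force: 60.5
```

Run:
```python
from h import *
o=get_obs();print(o["eef_pos"],psi(),o["joint_pos"][5],o["contact_force"],o["moment"],o["effort"])
```

```text
[0.55651901 0.20873919 0.0367151 ] -0.8529323942616611 0.02810715695134319 [ 1.39795634 -8.93119933  7.46121236] [-3.10904801 -0.49638475 -0.07355706] [  5.18776104 -51.33572817  21.99395478   2.91886657   1.60163898
  -0.2517575 ]
```

Request:
{"method": "move_arm", "body": {
  "plan": [
    [0, 0, 0, 0.02],
    [0, 0, 0, 0.04],
    [0, 0, 0, 0.06],
    [0, 0, 0, 0.08],
    [0, 0, 0, 0.1],
    [0, 0, 0, 0.1]
  ]
}}

```text
clock: 27.68
eef_pos: [0.5564, 0.2086, 0.0367]
ee_rot: [0.876, -0.482, 0.001, 0.001]
contact_force: [-0.1, -8.6, 8.0]
width: 0.407
gripper_force: 60.6
```

Run:
```python
from h import *
o=get_obs();print(psi(),o["joint_pos"][5],o["contact_force"],o["moment"],o["effort"][5])
```

```text
-1.005660468351872 -0.12600122062586375 [-0.07716274 -8.5796905   7.95334936] [-3.19831344 -0.14401254  1.74610465] -1.9399631023406982
```

The moment of 1.75 N m shows the nut is at its hard stop. I release and check the pointer.

Request:
{"method": "move_arm", "body": {
  "plan": [
    [0, 0, 0, 0],
    [0, 0, 0, 0],
    [0, 0, 0, 0],
    [0, 0, 0, 0],
    [0, 0, 0, 0],
    [0, 0, -0.15, 0],
    [0, 0, -0.28, 0],
    [0, 0, -0.28, -0.1],
    [0, 0, -0.28, -0.2],
    [0, 0, -0.28, -0.3],
    [0, 0, -0.28, -0.4],
    [0, 0, -0.28, -0.5],
    [0, 0, -0.28, -0.6],
    [0, 0, -0.28, -0.63],
    [0, 0, -0.28, -0.63]
  ],
  "gripper": -1
}}

```text
clock: 29.55
eef_pos: [0.5564, 0.2104, 0.106]
ee_rot: [1.0, -0.01, -0.0, -0.0]
contact_force: [0.5, 0.5, -0.6]
width: 1.002
gripper_force: 0.0
```

Run:
```python
from h import *
print(get_obs()["eef_pos"],psi());go(.432,.14,.108,0)
```

```text
[0.55637512 0.21040417 0.10601833] -0.019834846158456654
shift [-0.492  0.291 -0.008] roll -0.013 or 1.987 q6 0.861
```

Request:
{"method": "move_arm", "body": {
  "plan": [
    [-0.25, 0.15, -0.01, 0],
    [-0.49, 0.29, -0.01, -0.013],
    [-0.49, 0.29, -0.01, -0.013],
    [-0.49, 0.29, -0.01, -0.013]
  ]
}}

```text
clock: 30.05
eef_pos: [0.4322, 0.1402, 0.1093]
ee_rot: [1.0, 0.0, 0.001, -0.001]
contact_force: [0.6, 0.5, 0.3]
width: 0.997
gripper_force: 0.0
```

```bash
cat >> h.py <<'E'
def tfield(i,d,x0,x1,y0,y1):
    """tray-frame mm coordinates of the depth pixels"""
    q=np.load("tray.npy"); c,s=np.cos(q[2]),np.sin(q[2]); v,u=np.mgrid[y0:y1,x0:x1]; D=d[y0:y1,x0:x1]
    X=(np.stack([(u-i["cx"])/i["fx"]*D,(v-i["cy"])/i["fy"]*D,D],-1)-i["t"])@i["R"]; dx,dy=X[...,0]-q[0],X[...,1]-q[1]
    return np.stack([c*dx+s*dy,-s*dx+c*dy,X[...,2]],-1)*1000
E
python3 - <<'E'
from h import *
print(get_obs()["eef_pos"],psi())
i,p,d=snap("wrist","w5",crop=(230,85,380,185),k=5)
t=tfield(i,d,230,380,80,185)
A=t[(t[...,2]>34)&(t[...,2]<42)]
for lo,hi,n in [(60,77.5,"ptr"),(80,92,"clip")]:
    B=A[(A[:,1]>lo)&(A[:,1]<hi)&(A[:,0]>85)&(A[:,0]<120)]; print(n,len(B),np.median(B,0),B.min(0),B.max(0))
E
```

```text
[0.43221341 0.14016047 0.10927668] 0.0005742765051845889
ptr 68 [108.25901637  72.14322742  37.83423028] [106.86250547  66.90022975  34.35203534] [109.8573041   77.26245017  39.13316407]
clip 157 [107.96053289  86.23928862  36.30365534] [100.29999261  80.01858353  34.10133326] [116.21604198  88.9421735   39.04274597]
```

View pics/w5.png

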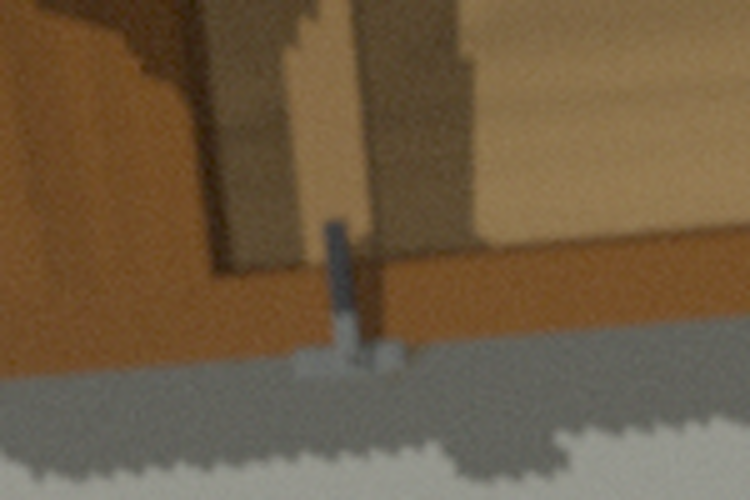

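The pointer tab's end at (345,310) meets the clip ridge at (347,320). Depth agrees to 0.3 mm, so they are lined up. Next I look at the spoons.

Request:
{"method": "move_arm", "body": {
  "plan": [
    [0, 0, -0.25, 0],
    [0.1, 0.3, -0.48, 0],
    [0.19, 0.6, -0.48, 0],
    [0.19, 0.9, -0.48, 0],
    [0.19, 1, -0.48, 0]
  ]
}}

```text
clock: 30.72
eef_pos: [0.4807, -0.0921, 0.2282]
ee_rot: [1.0, 0.001, 0.001, 0.0]
contact_force: [2.1, 0.9, -0.1]
width: 1.004
gripper_force: 0.0
```

Request:
{"method": "move_arm", "body": {
  "plan": [
    [0, 0.2, 0, 0],
    [0, 0.36, 0, 0],
    [0, 0.36, 0, 0],
    [0, 0.36, 0, 0]
  ]
}}

```text
clock: 31.22
eef_pos: [0.4797, -0.1805, 0.2273]
ee_rot: [1.0, -0.0, -0.0, 0.0]
contact_force: [0.1, -0.8, 0.1]
width: 0.997
gripper_force: 0.0
```

```bash
cat >> h.py <<'E'
def blobs(i,d,zlo,zhi,bbox):
    """connected depth blobs between heights zlo..zhi m inside world bbox: centre, heading, length"""
    v,u=np.mgrid[0:400,0:640]
    X=(np.stack([(u-i["cx"])/i["fx"]*d,(v-i["cy"])/i["fy"]*d,d],-1)-i["t"])@i["R"]
    m=(d>0)&(X[...,2]>zlo)&(X[...,2]<zhi)&(X[...,0]>bbox[0])&(X[...,0]<bbox[1])&(X[...,1]>bbox[2])&(X[...,1]<bbox[3])
    m=cv2.morphologyEx(m.astype(np.uint8),cv2.MORPH_OPEN,np.ones((3,3)))
    n,L=cv2.connectedComponents(m)
    for k in range(1,n):
        P=X[L==k]
        if len(P)<150: continue
        c=P[:,:2].mean(0); e=np.linalg.eigh(np.cov((P[:,:2]-c).T))[1][:,1]; a=(P[:,:2]-c)@e; b=(P[:,:2]-c)@[-e[1],e[0]]
        if np.ptp(b[a>a.max()-.03])<np.ptp(b[a<a.min()+.03]): e,a,b=-e,-a,-b
        h=a<a.max()-.05 # handle only
        f=np.polyfit(a[h],b[h],1); th=np.arctan2(e[1],e[0])+np.arctan(f[0]); E=np.array([np.cos(th),np.sin(th)])
        a=(P[:,:2]-c)@E; b=(P[:,:2]-c)@[-E[1],E[0]]; off=b[a<a.max()-.05].mean()
        org=c+E*((a.max()-.074+a.min()+.1)/2)+off*np.array([-E[1],E[0]])
        print("n",len(P),"heading",th.round(3),"len",np.ptp(a).round(4),"wid",np.ptp(b).round(4),"z",np.median(P[:,2]).round(4),"origin",org.round(4))
E
python3 - <<'E'
from h import *
print(get_obs()["eef_pos"],psi())
i,p,d=snap("wrist","w6")
blobs(i,d,.008,.022,(.33,.7,-.4,-.1))
E
```

```text
[ 0.47974368 -0.18053839  0.22727406] -0.00015432754334059433Traceback (most recent call last):
  File "<stdin>", line 4, in <module>
  File "h.py", line 39, in blobs
    f=np.polyfit(a[h],b[h],1); th=np.arctan2(e[1],e[0])+np.arctan(f[0]); E=np.array([np.cos(th),np.sin(th)])
    raise TypeError("expected non-empty vector for x")
TypeError: expected non-empty vector for x
```

View pics/w6.png

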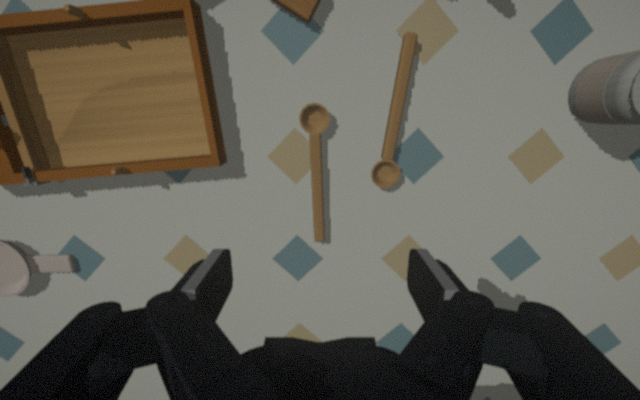

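Spoon 1 has its bowl at (315,118) and butt at (320,240). Spoon 2 has its bowl at (386,175) and butt at (410,36). The blob finder needs to skip short blobs and keep the bowl's hollow.

```bash
sed -i 's/        if np.ptp(b\[a>a.max/        if np.ptp(a)<.12: continue\n&/' h.py
python3 - <<'E'
from h import *
i=dict(np.load("pics/w6.npz")); blobs(i,i["d"],.006,.022,(.33,.7,-.4,-.12))
for u,v in [(316,103),(320,241),(382,190),(411,34)]: print(px2w(i,u,v,.012).round(4))
E
```

```text
n 2204 heading 3.013 len 0.1734 wid 0.0351 z 0.0145 origin [ 0.5369 -0.266 ]
n 1780 heading 0.038 len 0.1714 wid 0.035 z 0.0146 origin [ 0.4909 -0.1761]
[ 0.5636 -0.1763  0.012 ]
[ 0.3913 -0.181   0.012 ]
[ 0.4604 -0.2584  0.012 ]
[ 0.6347 -0.2795  0.012 ]
```

Request:
{"method": "move_arm", "body": {
  "plan": [
    [0.041, -0.016, 0.2, -0.022],
    [0.041, -0.016, 0.4, -0.022],
    [0.041, -0.016, 0.6, -0.022],
    [0.041, -0.016, 0.75, -0.022],
    [0.041, -0.016, 0.75, -0.022]
  ],
  "gripper": 0
}}

```text
clock: 31.9
eef_pos: [0.4876, -0.1753, 0.0379]
ee_rot: [1.0, 0.019, -0.003, -0.0]
contact_force: [-1.5, -0.5, -0.1]
width: 0.496
gripper_force: 0.0
```

Run:
```python
from h import *
o=get_obs();print(o["eef_pos"],psi(),o["width"])
go(.49,-.1765,.004,.035)
```

```text
[ 0.48764339 -0.17531462  0.03789457] 0.037122449673443594 0.4956226518606633
shift [0.01  0.005 0.136] roll 0.001 or -1.999 q6 1.574
```

Request:
{"method": "move_arm", "body": {
  "plan": [
    [0.005, 0.005, 0.05, 0],
    [0.005, 0.005, 0.1, 0],
    [0.005, 0.005, 0.133, 0],
    [0.005, 0.005, 0.133, 0],
    [0.005, 0.005, 0.133, 0]
  ]
}}

```text
clock: 32.52
eef_pos: [0.4906, -0.1776, 0.0071]
ee_rot: [1.0, 0.018, 0.0, 0.0]
contact_force: [-0.5, -0.8, 0.1]
width: 0.503
gripper_force: 0.0
```

Request:
{"method": "move_arm", "body": {
  "plan": [
    [0, 0, 0, 0],
    [0, 0, 0, 0],
    [0, 0, 0, 0],
    [0, 0, 0, 0],
    [0, 0, 0, 0],
    [0, 0, 0, 0],
    [0, 0, -0.1, 0],
    [0, 0, -0.2, 0],
    [0, 0, -0.35, 0],
    [0, 0, -0.35, 0]
  ],
  "gripper": 1
}}

```text
clock: 33.78
eef_pos: [0.4924, -0.1777, 0.0971]
ee_rot: [1.0, 0.018, 0.003, 0.0]
contact_force: [0.3, 0.3, -0.5]
width: 0.135
gripper_force: 58.8
```

```bash
cat >> h.py <<'E'
def tray2w(x,y):
    q=np.load("tray.npy"); c,s=np.cos(q[2]),np.sin(q[2]); return q[0]+c*x-s*y, q[1]+s*x+c*y
E
python3 - <<'E'
from h import *
o=get_obs();print(o["eef_pos"],psi(),o["width"]);q=np.load("tray.npy")
print(tray2w(-.014,-.028),tray2w(-.014,.028))
go(*tray2w(-.014,-.028),.09,q[2]-np.pi)
E
```

```text
[ 0.49241922 -0.17768462  0.09712125] 0.03607217704154861 0.1352108112819551
(np.float64(0.5987257651688406), np.float64(0.043235180994719645)) (np.float64(0.5429351740770064), np.float64(0.03839679845261449))
shift [ 0.457 -0.868  0.031] roll 0.968 or -1.032 q6 1.577
```

Request:
{"method": "move_arm", "body": {
  "plan": [
    [0.1, -0.15, 0, 0.11],
    [0.2, -0.3, 0, 0.22],
    [0.3, -0.5, 0, 0.33],
    [0.4, -0.7, 0, 0.44],
    [0.457, -0.868, 0.02, 0.55],
    [0.457, -0.868, 0.02, 0.66],
    [0.457, -0.868, 0.02, 0.77],
    [0.457, -0.868, 0.02, 0.88],
    [0.457, -0.868, 0.02, 0.968],
    [0.457, -0.868, 0.02, 0.968],
    [0.457, -0.868, 0.02, 0.968]
  ]
}}

```text
clock: 35.15
eef_pos: [0.5966, 0.0432, 0.0888]
ee_rot: [0.738, -0.675, -0.0, 0.0]
contact_force: [0.5, 0.1, -1.2]
width: 0.136
gripper_force: 58.8
```

Run:
```python
from h import *
o=get_obs();print(o["eef_pos"],psi(),o["width"]);q=np.load("tray.npy")
go(*tray2w(-.014,-.028),.014,q[2]-np.pi)
i,p,d=snap("wrist","w7")
```

```text
[0.596584   0.04324691 0.08875964] -1.481969032852798 0.13611535954806908
shift [ 0.001 -0.009  0.299] roll 0.001 or -1.999 q6 -0.31
```

View pics/w7.png

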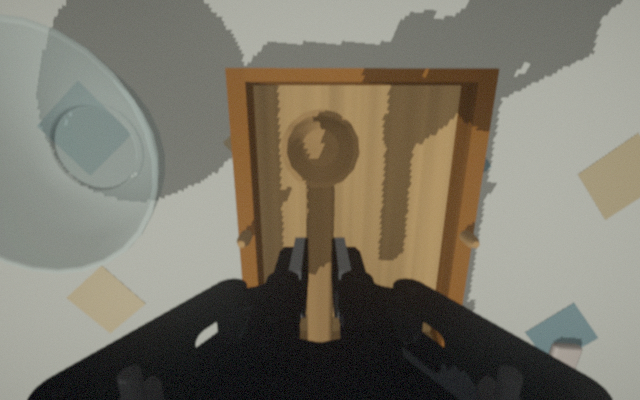

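The spoon is held straight with its bowl at (322,148) towards the plain end, over the far half of the tray. I lower it and release with a small opening.

Request:
{"method": "move_arm", "body": {
  "plan": [
    [0.001, -0.009, 0.1, 0],
    [0.001, -0.009, 0.2, 0],
    [0.001, -0.009, 0.26, 0],
    [0.001, -0.009, 0.28, 0],
    [0.001, -0.009, 0.298, 0],
    [0.001, -0.009, 0.298, 0],
    [0.001, -0.009, 0.298, 0]
  ]
}}

```text
clock: 36.08
eef_pos: [0.5996, 0.0434, 0.0155]
ee_rot: [0.737, -0.676, 0.0, -0.0]
contact_force: [0.1, 0.3, -0.9]
width: 0.137
gripper_force: 58.8
```

Request:
{"method": "move_arm", "body": {
  "plan": [
    [0, 0, 0, 0],
    [0, 0, 0, 0],
    [0, 0, 0, 0],
    [0, 0, -0.05, 0],
    [0, 0, -0.15, 0],
    [0, 0, -0.3, 0],
    [0, 0, -0.5, 0],
    [0, 0, -0.5, 0]
  ],
  "gripper": 0.3
}}

```text
clock: 37.08
eef_pos: [0.6019, 0.044, 0.1454]
ee_rot: [0.737, -0.676, 0.002, -0.004]
contact_force: [-0.9, 0.3, -0.4]
width: 0.347
gripper_force: 0.0
```

Run:
```python
from h import *
o=get_obs();print(o["eef_pos"],psi(),o["width"],o["contact_force"])
go(.48,-.2,.2,0)
```

```text
[0.60193032 0.04401923 0.14541229] -1.4841405428942867 0.3469915511477014 [-0.9214492   0.26366646 -0.43774797]
shift [ 0.93   0.568 -0.225] roll -0.945 or 1.055 q6 -0.311
```

Request:
{"method": "move_arm", "body": {
  "plan": [
    [0.2, 0.1, -0.2, -0.1],
    [0.4, 0.2, -0.22, -0.2],
    [0.6, 0.3, -0.22, -0.3],
    [0.75, 0.45, -0.22, -0.4],
    [0.93, 0.57, -0.22, -0.5],
    [0.93, 0.57, -0.22, -0.6],
    [0.93, 0.57, -0.22, -0.7],
    [0.93, 0.57, -0.22, -0.8],
    [0.93, 0.57, -0.22, -0.9],
    [0.93, 0.57, -0.22, -0.945],
    [0.93, 0.57, -0.22, -0.945]
  ],
  "gripper": 0
}}

```text
clock: 38.45
eef_pos: [0.4769, -0.2006, 0.195]
ee_rot: [1.0, -0.001, 0.0, -0.0]
contact_force: [0.3, -0.6, 0.5]
width: 0.501
gripper_force: 0.0
```

Run:
```python
from h import *
print(get_obs()["eef_pos"],psi())
i,p,d=snap("wrist","w8")
blobs(i,d,.006,.022,(.33,.7,-.4,-.12))
go(.5369,-.266,.05,3.013)
```

```text
[ 0.47692981 -0.20057047  0.19499126] -0.0010741389759219633
n 2624 heading 3.014 len 0.1733 wid 0.0351 z 0.0145 origin [ 0.5372 -0.2662]
shift [0.24  0.261 0.58 ] roll 0.081 or -1.919 q6 1.587
```

Request:
{"method": "move_arm", "body": {
  "plan": [
    [0.24, 0.261, 0.15, 0.08],
    [0.24, 0.261, 0.35, 0.08],
    [0.24, 0.261, 0.58, 0.08],
    [0.24, 0.261, 0.6, 0.08],
    [0.24, 0.261, 0.6, 0.08]
  ]
}}

```text
clock: 39.12
eef_pos: [0.5376, -0.2659, 0.0459]
ee_rot: [0.998, -0.063, 0.0, 0.0]
contact_force: [-0.1, -0.0, 0.5]
width: 0.5
gripper_force: 0.0
```

Run:
```python
from h import *
print(get_obs()["eef_pos"],psi())
go(.5371,-.2661,.006,3.0135)
```

```text
[ 0.53756618 -0.26594871  0.04593656] -0.12608572486843386
shift [-0.002  0.001  0.16 ] roll 0.001 or -1.999 q6 1.578
```

Request:
{"method": "move_arm", "body": {
  "plan": [
    [-0.001, 0.001, 0.08, 0],
    [-0.001, 0.001, 0.13, 0],
    [-0.001, 0.001, 0.158, 0],
    [-0.001, 0.001, 0.158, 0],
    [-0.001, 0.001, 0.158, 0]
  ]
}}

```text
clock: 39.75
eef_pos: [0.5373, -0.2661, 0.006]
ee_rot: [0.998, -0.063, 0.0, 0.0]
contact_force: [0.7, 1.2, 0.1]
width: 0.498
gripper_force: 0.0
```

Request:
{"method": "move_arm", "body": {
  "plan": [
    [0, 0, 0, 0],
    [0, 0, 0, 0],
    [0, 0, 0, 0],
    [0, 0, 0, 0],
    [0, 0, 0, 0],
    [0, 0, 0, 0],
    [0, 0, -0.1, 0],
    [0, 0, -0.2, 0],
    [0, 0, -0.37, 0],
    [0, 0, -0.37, 0]
  ],
  "gripper": 1
}}

```text
clock: 41.0
eef_pos: [0.539, -0.2666, 0.1012]
ee_rot: [0.998, -0.063, 0.003, 0.001]
contact_force: [-0.1, 0.0, -1.3]
width: 0.141
gripper_force: 59.7
```

Run:
```python
from h import *
o=get_obs();print(o["eef_pos"],psi(),o["width"])
go(*tray2w(-.014,.028),.1,1.657)
```

```text
[ 0.53901306 -0.26664144  0.10122807] -0.12565528642283363 0.14099209277823072
shift [-0.137 -1.213  0.003] roll 0.865 or -1.135 q6 1.579
```

Request:
{"method": "move_arm", "body": {
  "plan": [
    [-0.02, -0.2, 0, 0],
    [-0.05, -0.4, 0, -0.1],
    [-0.08, -0.6, 0, -0.2],
    [-0.1, -0.8, 0, -0.3],
    [-0.12, -0.95, 0, -0.4],
    [-0.12, -0.95, 0, -0.5],
    [-0.12, -0.95, 0, -0.6],
    [-0.12, -0.95, 0, -0.7],
    [-0.12, -0.95, 0, -0.8],
    [-0.12, -0.95, 0, -0.9],
    [-0.12, -0.95, 0, -0.95],
    [-0.12, -0.95, 0, -0.95]
  ]
}}

```text
clock: 42.5
eef_pos: [0.5364, -0.0268, 0.097]
ee_rot: [0.776, 0.631, -0.0, -0.0]
contact_force: [0.4, 0.4, -1.0]
width: 0.138
gripper_force: 59.7
```

Run:
```python
from h import *
o=get_obs();print(o["eef_pos"],psi(),o["width"])
go(*tray2w(-.014,.028),.09,1.657)
```

```text
[ 0.53642245 -0.02678168  0.09704715] 1.3652792581384692 0.13802347137583357
shift [ 0.261 -0.028  0.028] roll -0.186 or 1.814 q6 2.621
```

Request:
{"method": "move_arm", "body": {
  "plan": [
    [0.1, -0.028, 0.01, -0.06],
    [0.2, -0.028, 0.02, -0.12],
    [0.261, -0.028, 0.02, -0.186],
    [0.261, -0.028, 0.02, -0.186],
    [0.261, -0.028, 0.02, -0.186]
  ]
}}

```text
clock: 43.12
eef_pos: [0.5429, 0.0383, 0.0925]
ee_rot: [0.677, 0.736, -0.0, -0.0]
contact_force: [-0.3, 0.5, -0.6]
width: 0.143
gripper_force: 59.7
```

Run:
```python
from h import *
o=get_obs();print(o["eef_pos"],psi(),o["width"])
go(*tray2w(-.014,.028),.0135,1.657)
snap("wrist","w9")
```

```text
[0.54294189 0.03830119 0.09246561] 1.6555459276539908 0.14304069614870116
shift [0.    0.    0.316] roll -0.001 or 1.999 q6 2.796
```

View pics/w9.png

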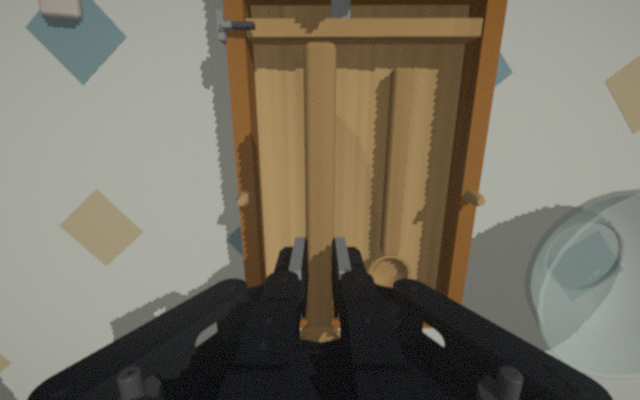

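Spoon 1 lies flat along (398,70)-(390,270). Spoon 2 is held parallel to it with its handle end at (320,45), short of the fence at row 28. I lower and release it.

Request:
{"method": "move_arm", "body": {
  "plan": [
    [0, 0, 0.1, 0],
    [0, 0, 0.2, 0],
    [0, 0, 0.27, 0],
    [0, 0, 0.295, 0],
    [0, 0, 0.313, 0],
    [0, 0, 0.313, 0],
    [0, 0, 0.313, 0]
  ]
}}

```text
clock: 44.05
eef_pos: [0.5437, 0.0388, 0.0152]
ee_rot: [0.676, 0.737, 0.0, 0.0]
contact_force: [-0.1, -0.8, -0.8]
width: 0.144
gripper_force: 59.7
```

Request:
{"method": "move_arm", "body": {
  "plan": [
    [0, 0, 0, 0],
    [0, 0, 0, 0],
    [0, 0, 0, 0],
    [0, 0, -0.05, 0],
    [0, 0, -0.15, 0],
    [0, 0, -0.3, 0],
    [0, 0, -0.55, 0],
    [0, 0, -0.55, 0.1],
    [0, 0, -0.55, 0.2],
    [0, 0, -0.55, 0.3],
    [0, 0, -0.55, 0.4],
    [0, 0, -0.55, 0.5],
    [0, 0, -0.55, 0.6],
    [0, 0, -0.55, 0.7],
    [0, 0, -0.55, 0.8],
    [0, 0, -0.55, 0.9],
    [0, 0, -0.55, 1],
    [0, 0, -0.55, 1]
  ],
  "gripper": 0.3
}}

```text
clock: 46.3
eef_pos: [0.5434, 0.0386, 0.1529]
ee_rot: [0.999, 0.044, 0.0, -0.0]
contact_force: [1.1, 0.8, 0.5]
width: 0.35
gripper_force: 0.0
```

Run:
```python
from h import *
o=get_obs();print(o["eef_pos"],psi(),o["width"],o["contact_force"])
go(.46,.2,.23,0)
```

```text
[0.54337333 0.03862916 0.15287349] 0.08860509388592369 0.3501509897725191 [1.0962211  0.81018752 0.51735224]
shift [-0.275 -0.673 -0.309] roll 0.056 or -1.944 q6 1.229
```

Request:
{"method": "move_arm", "body": {
  "plan": [
    [-0.1, -0.2, -0.2, 0],
    [-0.2, -0.4, -0.31, 0.056],
    [-0.27, -0.67, -0.31, 0.056],
    [-0.27, -0.67, -0.31, 0.056],
    [-0.27, -0.67, -0.31, 0.056]
  ],
  "gripper": -1
}}

```text
clock: 46.92
eef_pos: [0.461, 0.2005, 0.2299]
ee_rot: [1.0, 0.002, 0.0, -0.0]
contact_force: [-1.1, 0.2, 0.9]
width: 0.999
gripper_force: 0.0
```

Run:
```python
from h import *
print(get_obs()["eef_pos"],psi())
i,p,d=snap("wrist","w10")
v,u=np.mgrid[0:400,0:640]
X=(np.stack([(u-i["cx"])/i["fx"]*d,(v-i["cy"])/i["fy"]*d,d],-1)-i["t"])@i["R"]
m=(d>0)&(X[...,2]>.035)&(X[...,2]<.052)&(X[...,0]>.33)&(X[...,0]<.6)&(X[...,1]>.29)&(X[...,1]<.42)
P=X[m]; c,(w,h),a=cv2.minAreaRect((P[:,:2]*1000).astype(np.float32)); print("block",len(P),c,w,h,a,np.median(P[:,2]))
m=(d>0)&(X[...,2]>.006)&(X[...,2]<.016)&(X[...,0]>.33)&(X[...,0]<.62)&(X[...,1]>.27)&(X[...,1]<.43)
m=cv2.morphologyEx(m.astype(np.uint8),cv2.MORPH_OPEN,np.ones((3,3)));P=X[m>0]; print("bar",len(P),cv2.minAreaRect((P[:,:2]*1000).astype(np.float32)))
t=tfield(i,d,0,640,0,400)
for s in (-1,1):
    S=t[(t[...,2]>16)&(t[...,2]<25)&(s*t[...,1]>3)&(s*t[...,1]<60)&(t[...,0]>-100)&(t[...,0]<100)]; print("spoon",len(S),S.min(0).round(1),S.max(0).round(1),np.median(S,0).round(1))
for s in (-1,1):
    S=t[(t[...,2]>36)&(t[...,2]<50)&(abs(t[...,1]-80*s)<9)&(abs(t[...,0])<9)]; print("pin",len(S),np.median(S,0).round(1),S.mean(0).round(1))
```

```text
[0.46102889 0.20046102 0.22994125] 0.0045059948789337514
block 815 (475.44073486328125, 354.4012145996094) 14.389359474182129 59.00040054321289 88.1890640258789 0.0447322765878267
bar 4614 ((455.07452392578125, 322.58441162109375), (106.50910949707031, 249.08383178710938), 89.44123840332031)
spoon 2359 [-86.4 -46.3  16. ] [ 87.  -11.7  23.5] [ -2.3 -28.9  20.5]
spoon 2023 [-87.6   9.4  16. ] [86.4 44.1 23.4] [-3.6 26.4 20.6]
pin 0 [nan nan nan] [nan nan nan]
pin 67 [ 2.8 79.2 44. ] [ 2.5 79.2 43.7]
  return _methods._mean(a, axis=axis, dtype=dtype,
  ret = um.true_divide(
<stdin>:14: RuntimeWarning: Mean of empty slice.
```

View pics/w10.png

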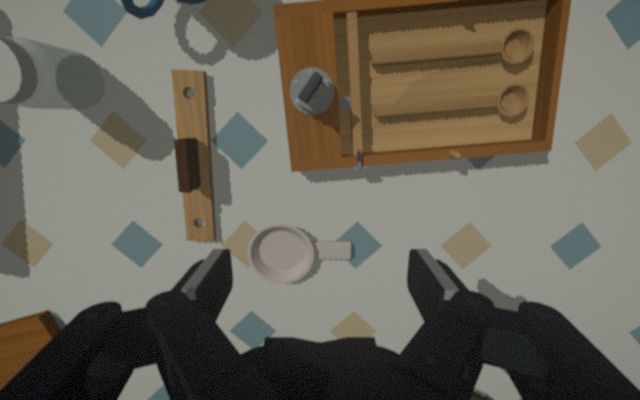

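Both spoons lie flat side by side, with bowls at (515,47) and (512,100). The keeper's holes are at (188,93) and (199,223). Before picking it up, I measure the pins from above.

Request:
{"method": "move_arm", "body": {
  "plan": [
    [0.08, 0.25, 0.05, 0],
    [0.16, 0.5, 0.1, 0],
    [0.16, 0.58, 0.1, 0],
    [0.16, 0.58, 0.1, 0],
    [0.16, 0.58, 0.1, 0]
  ]
}}

```text
clock: 47.6
eef_pos: [0.5015, 0.0536, 0.2044]
ee_rot: [1.0, -0.001, -0.0, 0.0]
contact_force: [1.0, 0.3, 0.1]
width: 0.999
gripper_force: 0.0
```

Run:
```python
from h import *
i0=dict(np.load("pics/w10.npz"))
g=cv2.cvtColor(i0["p"],cv2.COLOR_BGR2GRAY)
for u,v in [(188,93),(199,223)]:
    s=g[v-7:v+8,u-7:u+8].astype(float); th=np.median(s)-25; w=np.clip(th-s,0,None); yy,xx=np.mgrid[v-7:v+8,u-7:u+8]
    print("hole",px2w(i0,(w*xx).sum()/w.sum(),(w*yy).sum()/w.sum(),.009).round(4),w.sum())
print(get_obs()["eef_pos"],psi())
i,p,d=snap("wrist","w11")
t=tfield(i,d,0,640,0,400)
for s in (-1,1):
  for zl in (37,42):
    S=t[(t[...,2]>zl)&(t[...,2]<52)&(abs(t[...,1]-80*s)<12)&(abs(t[...,0])<12)]; print("pin",len(S),S.mean(0).round(1),np.median(S,0).round(1),S.max(0).round(1),S.min(0).round(1))
S=t[(abs(t[...,2]-31)<3)&(t[...,0]>-60)&(t[...,0]<60)]
print("rim y",np.percentile(S[S[:,1]>60][:,1],[1,50,99]).round(1),np.percentile(S[S[:,1]<-60][:,1],[1,50,99]).round(1))
```

```text
hole [0.5575 0.3564 0.009 ] 264.0
hole [0.3947 0.3621 0.009 ] 298.0
[0.5014768  0.05362456 0.2044223 ] -0.0016090948685940482
pin 93 [  0.7 -78.9  44.3] [  0.6 -78.6  44.7] [  4.5 -75.3  48. ] [ -3.2 -83.9  37.4]
pin 77 [  0.8 -79.3  45.2] [  0.8 -79.1  45.6] [  4.5 -75.7  48. ] [ -3.2 -83.8  42. ]
pin 59 [ 0.6 78.9 44.7] [ 0.7 78.6 44.4] [ 4.4 83.8 48.6] [-3.3 75.5 38.4]
pin 52 [ 0.5 79.2 45.3] [ 0.6 79.  45.2] [ 4.4 83.8 48.6] [-3.3 75.8 42.5]
rim y [73.9 79.7 86. ] [-85.8 -79.5 -73.7]
```

Request:
{"method": "move_arm", "body": {
  "plan": [
    [-0.03, -0.25, 0, 0.022],
    [-0.06, -0.5, 0, 0.022],
    [-0.1, -0.75, 0, 0.022],
    [-0.103, -1, 0, 0.022],
    [-0.103, -1, 0, 0.022]
  ]
}}

```text
clock: 48.28
eef_pos: [0.475, 0.3091, 0.2041]
ee_rot: [1.0, -0.015, 0.0, 0.0]
contact_force: [0.1, -0.8, -0.4]
width: 1.001
gripper_force: 0.0
```

Run:
```python
from h import *
print(get_obs()["eef_pos"],psi())
i,p,d=snap("wrist","w12")
v,u=np.mgrid[0:400,0:640]
X=(np.stack([(u-i["cx"])/i["fx"]*d,(v-i["cy"])/i["fy"]*d,d],-1)-i["t"])@i["R"]
m=(d>0)&(X[...,2]>.037)&(X[...,2]<.052)&(X[...,0]>.33)&(X[...,0]<.6)&(X[...,1]>.29)&(X[...,1]<.42)
P=X[m]; print("block",len(P),cv2.minAreaRect((P[:,:2]*1000).astype(np.float32)),P.mean(0))
go(.4757,.3555,.07,-.036)
```

```text
[0.47501653 0.30909284 0.20410953] -0.029389411699514895
block 783 ((475.02740478515625, 354.9790344238281), (14.344900131225586, 60.52414321899414), 87.78966522216797) [0.47683661 0.35439007 0.04449419]
shift [-0.003 -0.193  0.536] roll 0.003 or -1.997 q6 0.62
```

Request:
{"method": "move_arm", "body": {
  "plan": [
    [0, -0.19, 0.1, 0.005],
    [0, -0.19, 0.3, 0.005],
    [0, -0.19, 0.5, 0.005],
    [0, -0.19, 0.55, 0.005],
    [0, -0.19, 0.55, 0.005]
  ]
}}

```text
clock: 48.95
eef_pos: [0.4777, 0.3517, 0.0675]
ee_rot: [1.0, -0.021, -0.0, 0.0]
contact_force: [0.4, 0.0, 0.7]
width: 0.998
gripper_force: 0.0
```

Run:
```python
from h import *
print(get_obs()["eef_pos"],psi())
go(.4754,.355,.0165,-.038)
```

```text
[0.47770439 0.35173326 0.0674501 ] -0.04273277526446929
shift [-0.01  -0.013  0.204] roll -0.003 or 1.997 q6 0.564
```

Request:
{"method": "move_arm", "body": {
  "plan": [
    [-0.008, -0.011, 0.1, 0],
    [-0.008, -0.011, 0.15, 0],
    [-0.008, -0.011, 0.19, 0],
    [-0.008, -0.011, 0.2, 0],
    [-0.008, -0.011, 0.2, 0]
  ]
}}

```text
clock: 49.58
eef_pos: [0.4758, 0.355, 0.0174]
ee_rot: [1.0, -0.021, 0.0, -0.0]
contact_force: [-0.4, 0.0, 0.6]
width: 1.004
gripper_force: 0.0
```

Request:
{"method": "move_arm", "body": {
  "plan": [
    [0, 0, 0, 0],
    [0, 0, 0, 0],
    [0, 0, 0, 0],
    [0, 0, 0, 0],
    [0, 0, 0, 0],
    [0, 0, 0, 0],
    [0, 0, 0, 0],
    [0, 0, 0, 0],
    [0, 0, 0, 0],
    [0, 0, 0, 0]
  ],
  "gripper": 1
}}

```text
clock: 50.82
eef_pos: [0.4757, 0.355, 0.0173]
ee_rot: [1.0, -0.021, 0.0, -0.0]
contact_force: [-2.1, -0.3, 5.4]
width: 0.149
gripper_force: 59.6
```

Request:
{"method": "move_arm", "body": {
  "plan": [
    [0, 0, -0.1, 0],
    [0, 0, -0.25, 0],
    [0, 0, -0.4, 0],
    [0, 0, -0.56, 0],
    [0, 0, -0.56, 0],
    [0, 0, -0.56, 0],
    [0, 0, -0.56, 0]
  ]
}}

```text
clock: 51.7
eef_pos: [0.4748, 0.3541, 0.1553]
ee_rot: [1.0, -0.022, -0.001, 0.001]
contact_force: [-0.0, -0.1, -1.4]
width: 0.157
gripper_force: 58.9
```

```bash
cat >> h.py <<'E'
def held():
    """bar of the held keeper in the tool frame (mm)"""
    o=get_obs(); i,p,d=snap("wrist","held"+str(int(o["clock"]*10))); R=Rn.from_quat(o["ee_rot"]).as_matrix()
    v,u=np.mgrid[0:400,0:640]
    X=(np.stack([(u-i["cx"])/i["fx"]*d,(v-i["cy"])/i["fy"]*d,d],-1)-i["t"])@i["R"]
    t=(X-o["eef_pos"])@R*1000
    P=t[(d>0)&(t[...,0]>36)&(t[...,0]<125)&(abs(t[...,1])<32)&(t[...,2]>-8)&(t[...,2]<20)]
    if len(P)<50: print("none",len(P)); return
    print("z",np.median(P[:,2]).round(1),"end x",np.percentile(P[:,0],[50,99,99.8]).round(1),"y at 45,75,95",[np.percentile(P[abs(P[:,0]-a)<6][:,1],[3,97]).round(1) for a in (45,75,95)])
    print("z slope",np.polyfit(P[:,0],P[:,2],1).round(3))
E
python3 - <<'E'
from h import *
o=get_obs();print(o["eef_pos"],psi(),o["width"],o["contact_force"]);held()
E
```

```text
[0.47484729 0.35410116 0.15532898] -0.043195535315921206 0.15719844843577738 [-0.00432029 -0.07487148 -1.35625863]
z 6.4 end x [ 72.2 104.5 105. ] y at 45,75,95 [array([-17.2,  16.5]), array([-17.5,  16.8]), array([-17.3,  16.5])]
z slope [2.000e-03 6.324e+00]
```

Request:
{"method": "move_arm", "body": {
  "plan": [
    [0.1, 0.15, -0.05, 0],
    [0.2, 0.35, -0.05, 0],
    [0.3, 0.55, -0.05, 0],
    [0.4, 0.75, -0.05, 0],
    [0.42, 0.95, -0.05, 0],
    [0.42, 1, -0.05, -0.08],
    [0.42, 1, -0.05, -0.08],
    [0.42, 1, -0.05, -0.08]
  ]
}}

```text
clock: 52.75
eef_pos: [0.5696, 0.101, 0.169]
ee_rot: [0.999, 0.04, -0.0, 0.0]
contact_force: [-0.1, -0.9, -2.7]
width: 0.149
gripper_force: 59.0
```

Run:
```python
from h import *
o=get_obs();print(o["eef_pos"],psi(),o["width"]);go(.5696,.0553,.10,.0865)
```

```text
[0.56964387 0.10095326 0.16903255] 0.08084446689868048 0.1487992738311776
shift [-0.015  0.182  0.276] roll -0.004 or 1.996 q6 1.138
```

Request:
{"method": "move_arm", "body": {
  "plan": [
    [-0.015, 0.1, 0.1, -0.004],
    [-0.015, 0.182, 0.2, -0.004],
    [-0.015, 0.182, 0.276, -0.004],
    [-0.015, 0.182, 0.33, -0.004],
    [-0.015, 0.182, 0.33, -0.004],
    [-0.015, 0.182, 0.33, -0.004]
  ]
}}

```text
clock: 53.5
eef_pos: [0.5703, 0.0557, 0.0877]
ee_rot: [0.999, 0.045, 0.0, -0.0]
contact_force: [1.1, -0.6, -0.9]
width: 0.155
gripper_force: 59.0
```

Run:
```python
from h import *
o=get_obs();print(o["eef_pos"],psi(),o["width"]);held();go(.5696,.0553,.0475,.0865)
```

```text
[0.5703005  0.0556522  0.08770392] 0.08974860677124022 0.15518031655338335
z 6.4 end x [ 72.2 104.6 105. ] y at 45,75,95 [array([-17.1,  16.7]), array([-17.4,  16.9]), array([-17.3,  16.6])]
z slope [3.000e-03 6.266e+00]
shift [-0.003  0.001  0.161] roll 0.002 or -1.998 q6 1.222
```

Still centred in the grip. I lower it slowly over the pins.

Request:
{"method": "move_arm", "body": {
  "plan": [
    [-0.003, 0.001, 0.05, 0.002],
    [-0.003, 0.001, 0.08, 0.002],
    [-0.003, 0.001, 0.1, 0.002],
    [-0.003, 0.001, 0.115, 0.002],
    [-0.003, 0.001, 0.13, 0.002],
    [-0.003, 0.001, 0.14, 0.002],
    [-0.003, 0.001, 0.14, 0.002]
  ]
}}

```text
clock: 54.42
eef_pos: [0.569, 0.0546, 0.0519]
ee_rot: [0.999, 0.043, -0.0, 0.0]
contact_force: [-0.5, 0.2, -1.6]
width: 0.154
gripper_force: 59.0
```

Run:
```python
from h import *
o=get_obs();print(o["eef_pos"],psi(),o["width"],o["contact_force"],o["moment"]);held()
```

```text
[0.56895014 0.05458158 0.05191137] 0.08588096471528861 0.15437495900721498 [-0.51457796  0.2183062  -1.62456389] [ 0.00774016 -0.01902785  0.0194574 ]
z 6.4 end x [ 73.6 104.6 105.1] y at 45,75,95 [array([-17.1,  16.6]), array([-17.6,  17.2]), array([-17.3,  16.5])]
z slope [4.000e-03 6.255e+00]
```

The underside is at 35 mm with no contact force, so the pins are in the holes. I seat and release it.

Request:
{"method": "move_arm", "body": {
  "plan": [
    [0, 0, 0.008, 0],
    [0, 0, 0.016, 0],
    [0, 0, 0.02, 0],
    [0, 0, 0.02, 0]
  ]
}}

```text
clock: 54.98
eef_pos: [0.569, 0.0546, 0.0473]
ee_rot: [0.999, 0.043, -0.0, 0.0]
contact_force: [-2.4, -0.4, 2.9]
width: 0.154
gripper_force: 59.6
```

Request:
{"method": "move_arm", "body": {
  "plan": [
    [0, 0, 0, 0],
    [0, 0, 0, 0],
    [0, 0, 0, 0],
    [0, 0, 0, 0],
    [0, 0, -0.05, 0],
    [0, 0, -0.15, 0],
    [0, 0, -0.3, 0],
    [-0.1, 0, -0.5, 0],
    [-0.28, 0, -0.6, 0],
    [-0.28, 0, -0.6, 0],
    [-0.28, 0, -0.6, 0]
  ],
  "gripper": -0.3
}}

```text
clock: 56.35
eef_pos: [0.4995, 0.0488, 0.198]
ee_rot: [0.999, 0.043, 0.001, -0.0]
contact_force: [-0.0, 0.1, 0.0]
width: 0.651
gripper_force: 0.0
```

Run:
```python
from h import *
o=get_obs();print(o["eef_pos"],psi(),o["contact_force"])
i,p,d=snap("wrist","w13")
t=tfield(i,d,0,640,0,400)
def q(n,c):
    S=t[c]; print(n,len(S),np.median(S,0).round(1) if len(S) else "")
z=t[...,2];x=t[...,0];y=t[...,1]
for s in (-1,1):
    for a in (-1,1): q(f"bar corner {a} {s}",(abs(x-13*a)<3)&(abs(y-95*s)<8)&(z>20)&(z<60))
q("block",(z>68)&(z<80)&(abs(x)<20)&(abs(y)<50))
B=t[(z>37)&(z<43)&(abs(x)<30)&(abs(y)<120)]; print("bar",B.min(0),B.max(0))
q("ptr",(z>34)&(z<42)&(y>66)&(y<77.5)&(x>85)&(x<125)); q("clip",(z>34)&(z<42)&(y>80)&(y<92)&(x>85)&(x<125))
for s in (-1,1):
    S=t[(z>16)&(z<25)&(s*y>3)&(s*y<60)&(x>-100)&(x<100)]; print("spoon",S.min(0).round(1),S.max(0).round(1))
```

```text
[0.49949971 0.04880117 0.19801057] 0.0862819634902263 [-0.01725682  0.14743006  0.02320998]
bar corner -1 -1 91 [-12.6 -93.2  40.8]
bar corner 1 -1 105 [ 13.2 -92.8  40.9]
bar corner -1 1 69 [-13.   94.5  41.1]
bar corner 1 1 83 [13.5 94.7 41.1]
block 1124 [-0.1  0.  74.8]
bar [-18.21207793 -98.84234057  37.07671515] [ 18.22790167 106.14126709  42.98573806]
ptr 41 [107.7  72.1  37.6]
clip 89 [107.3  86.8  36.2]
spoon [-86.5 -46.7  16. ] [ 87.  -11.6  23.6]
spoon [-87.7   9.3  16. ] [85.9 44.  23.6]
```

View pics/w13.png

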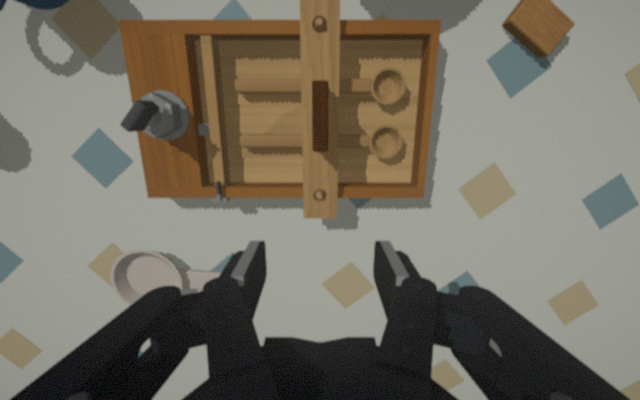

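The keeper sits flat over both pins, at (320,22) and (320,195), and the spoons and pointer are in place. One last check on the nut's turn from the saved depth.

Run:
```python
from h import *
for n in ("w2","w5","w10","w11","w13"):
    i=dict(np.load(f"pics/{n}.npz")); t=tfield(i,i["d"],0,640,0,400)
    S=t[(t[...,2]>50)&(t[...,2]<59)&(np.hypot(t[...,0]-155,t[...,1])<26)]
    if len(S)<200: continue
    h=cv2.convexHull(S[:,:2].astype(np.float32))[:,0]; h=h-np.array([155.5,0])
    c,r=cv2.minEnclosingCircle(h); h=h-c; a=np.arctan2(h[:,1],h[:,0]); rr=np.hypot(*h.T); k=rr>r*.95
    print(n,len(S),round(r,1),np.degrees(np.angle(np.exp(6j*a[k]).sum())/6)%60)
```

```text
Traceback (most recent call last):
cv2.error: OpenCV(4.12.0) /io/opencv/modules/imgproc/src/shapedescr.cpp:201: error: (-215:Assertion failed) count >= 0 && (depth == CV_32F || depth == CV_32S) in function 'minEnclosingCircle'
```

Run:
```python
from h import *
for n in ("w2","w5","w10","w11","w13"):
    i=dict(np.load(f"pics/{n}.npz")); t=tfield(i,i["d"],0,640,0,400)
    S=t[(t[...,2]>50)&(t[...,2]<59)&(np.hypot(t[...,0]-155,t[...,1])<26)]
    if len(S)<200: continue
    h=cv2.convexHull(S[:,:2].astype(np.float32))[:,0]
    c,r=cv2.minEnclosingCircle(h); h=h-np.array(c); a=np.arctan2(h[:,1],h[:,0]); rr=np.hypot(*h.T); k=rr>r*.95
    print(n,len(S),round(r,1),np.degrees(np.angle(np.exp(6j*a[k]).sum())/6)%60)
```

```text
w2 1420 20.6 34.050678065606704
w5 1649 20.6 29.386118970315536
w10 719 20.4 29.569289862020327
w11 729 20.4 29.631783009173144
w13 791 20.6 29.262245211264688
```

The nut reads about 29.5° now, against 34° at the start, so it is on its hard stop. I hand the job in.

```bash
python3 -c "
from rig import *
print(close_job())"
```

```text
the job is handed in; nothing more can be done
None
```

The job is handed in, with no verdict returned: the pointer was within 0.5 mm of the clip with the nut tight, both spoons on the table lay flat with bowls at the plain end, and the keeper sat flat on the rims over both pins.

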